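Cure resin trivets, loading and unloading with the spatula

TASK

Cure the wooden trivets; their resin is tacky, so never touch one with the gripper. Slide the spatula under each, lift it off its paper sheet and set it flat on the floor of a curing pad, square between the corner guides; when all are in and the spatula is drawn out, push the lever fully on for three seconds and then back off. Then lift each trivet out again with the spatula and set it flat in the middle of a free paper sheet, put the spatula back on its cork mat, blade pointing as at the start, and leave the phone, bead box and glue gun where they are.

Things in the scene. Friction and masses are not known exactly. Their poses are not given: they have to be found in the camera images.
- trivet1: Pale green resin-topped wooden trivet (may be absent), 100 g, 23 mm high: board 84 x 84 x 8 mm, tacky top up, on four 14 x 14 mm feet 15 mm high, flush with its corners. So a space 56 mm wide, 15 mm high is open under it from any of the four sides. Origin: centre of underside, level with the soles; x, y parallel to the sides, z up.
- trivet2: Pink-red resin-topped wooden trivet (may be absent), 100 g, 23 mm high: board 84 x 84 x 8 mm, tacky top up, on four 14 x 14 mm feet 15 mm high, flush with its corners. So a space 56 mm wide, 15 mm high is open under it from any of the four sides. Origin: centre of underside, level with the soles; x, y parallel to the sides, z up.
- trivet3: Blue resin-topped wooden trivet (may be absent), 100 g, 23 mm high: board 84 x 84 x 8 mm, tacky top up, on four 14 x 14 mm feet 15 mm high, flush with its corners. So a space 56 mm wide, 15 mm high is open under it from any of the four sides. Origin: centre of underside, level with the soles; x, y parallel to the sides, z up.
- pocket1 (a point): Pocket floor centre, 5 mm above the table, x and y parallel to the pocket's sides, of a curing pad fixed to the table: white plate 98 x 98 x 5 mm, 90 x 90 mm pocket between four grey L corner guides 22 mm high above the plate, upper half flared out 4 mm (104 mm over all). Each runs 18 mm from its corner: the middle 54 mm of every side is open. A trivet fits any way round.
- pocket2 (a point): Pocket floor centre, 5 mm above the table, x and y parallel to the pocket's sides, of a curing pad fixed to the table: white plate 98 x 98 x 5 mm, 90 x 90 mm pocket between four grey L corner guides 22 mm high above the plate, upper half flared out 4 mm (104 mm over all). Each runs 18 mm from its corner: the middle 54 mm of every side is open. A trivet fits any way round.
- pocket3 (a point): Pocket floor centre, 5 mm above the table, x and y parallel to the pocket's sides, of a curing pad fixed to the table: white plate 98 x 98 x 5 mm, 90 x 90 mm pocket between four grey L corner guides 22 mm high above the plate, upper half flared out 4 mm (104 mm over all). Each runs 18 mm from its corner: the middle 54 mm of every side is open. A trivet fits any way round.
- sheet1: Square sheet of pale yellow paper 114 x 114 mm flat on the table, fixed, too thin to matter (a trivet on it stands at table height). Origin at its centre on the table, x and y parallel to its sides.
- sheet2: Square sheet of pale yellow paper 114 x 114 mm flat on the table, fixed, too thin to matter (a trivet on it stands at table height). Origin at its centre on the table, x and y parallel to its sides.
- sheet3: Square sheet of pale yellow paper 114 x 114 mm flat on the table, fixed, too thin to matter (a trivet on it stands at table height). Origin at its centre on the table, x and y parallel to its sides.
- spatula: Steel spatula with raised blue handle, 200 g, balanced near its origin; stands on its blade and a foot. x axis: handle to blade tip; origin below the grip, level with the blade's underside. Handle: bar x -70 to 45 mm, 20 mm wide (y), z 45 to 70 mm. Foot under its end: x -67 to -57, a bar 80 mm wide and 8 mm high. Blade: x 68 to 168 mm, 40 mm wide, 3 mm thick.
- spatula_grip (a point): Place to grip the handle across its 20 mm width: 57.5 mm above the spatula's origin.
- spatula_tip (a point): Middle of the blade tip, at underside level: 166 mm ahead of the spatula's origin along x. The tip edge has an upturned lip, 7 mm high in all (x 165 to 168 mm); at the blade's root stands a heel plate 14 mm high (x 68 to 71). An 84 mm trivet lies between heel and lip with 5 mm to spare at either end, centred at x 118 mm.
- mat: Cork mat 270 x 90 mm where the spatula is kept, let in: the spatula on it stands at table height. Origin: where the spatula's origin belongs (mat reaches from x -86 to 184 mm); its x axis points the way the blade points when put away.
- mat_tip (a point): Point on the mat where the middle of the spatula's blade tip belongs: 166 mm along the mat's x from its origin.
- switch (a joint): Angle of the orange toggle lever of the curing switch, a grey block fixed to the table. 0 = off, leaning towards the robot (-x); 1.0 rad = fully on, leaning away (+x). It stays where it is left and moves with a light push; the lever is 80 mm long and swings in the vertical plane along world x.
- switch_tip (a point): Free end of the switch lever.
- phone: Black phone 75 x 150 x 9 mm lying flat, loose; bystander. Origin at the centre of its underside.
- beads: Clear bead box 120 x 90 x 25 mm, loose; bystander. Origin at the centre of its underside.
- gluegun: Blue glue gun lying on its side, body 150 x 35 x 40 mm along its x with a 90 mm handle towards its +y, loose; bystander. Origin under the middle of its body.
There are look-alikes about, which are no part of the job. Of the things like the spatula, leave any that is orange or yellow; of the rest the larger one is meant.

How it is judged:
On the way, in this order (a step that is already met when the one before it is completed fails the run):
1. every trivet present sits flat on the floor of a curing pad, clear of the spatula (((horizontal distance between trivet1 and pocket1 below 0.006 m and z of trivet1 in the frame of pocket1 between -0.003 and 0.003 m) or (horizontal distance between trivet1 and pocket2 below 0.006 m and z of trivet1 in the frame of pocket2 between -0.003 and 0.003 m) or (horizontal distance between trivet1 and pocket3 below 0.006 m and z of trivet1 in the frame of pocket3 between -0.003 and 0.003 m)) and ((horizontal distance between trivet2 and pocket1 below 0.006 m and z of trivet2 in the frame of pocket1 between -0.003 and 0.003 m) or (horizontal distance between trivet2 and pocket2 below 0.006 m and z of trivet2 in the frame of pocket2 between -0.003 and 0.003 m) or (horizontal distance between trivet2 and pocket3 below 0.006 m and z of trivet2 in the frame of pocket3 between -0.003 and 0.003 m)) and ((horizontal distance between trivet3 and pocket1 below 0.006 m and z of trivet3 in the frame of pocket1 between -0.003 and 0.003 m) or (horizontal distance between trivet3 and pocket2 below 0.006 m and z of trivet3 in the frame of pocket2 between -0.003 and 0.003 m) or (horizontal distance between trivet3 and pocket3 below 0.006 m and z of trivet3 in the frame of pocket3 between -0.003 and 0.003 m)) and angle between each of trivet1, trivet2, trivet3's own z axis and vertical below 0.04 rad and contact force between spatula and trivet1 below 0.05 N and contact force between spatula and trivet2 below 0.05 N and contact force between spatula and trivet3 below 0.05 N), for 0.2 s.
2. the curing lever is on for two seconds with the trivets in their pads (value of joint switch above 0.8 rad and ((horizontal distance between trivet1 and pocket1 below 0.006 m and z of trivet1 in the frame of pocket1 between -0.003 and 0.003 m) or (horizontal distance between trivet1 and pocket2 below 0.006 m and z of trivet1 in the frame of pocket2 between -0.003 and 0.003 m) or (horizontal distance between trivet1 and pocket3 below 0.006 m and z of trivet1 in the frame of pocket3 between -0.003 and 0.003 m)) and ((horizontal distance between trivet2 and pocket1 below 0.006 m and z of trivet2 in the frame of pocket1 between -0.003 and 0.003 m) or (horizontal distance between trivet2 and pocket2 below 0.006 m and z of trivet2 in the frame of pocket2 between -0.003 and 0.003 m) or (horizontal distance between trivet2 and pocket3 below 0.006 m and z of trivet2 in the frame of pocket3 between -0.003 and 0.003 m)) and ((horizontal distance between trivet3 and pocket1 below 0.006 m and z of trivet3 in the frame of pocket1 between -0.003 and 0.003 m) or (horizontal distance between trivet3 and pocket2 below 0.006 m and z of trivet3 in the frame of pocket2 between -0.003 and 0.003 m) or (horizontal distance between trivet3 and pocket3 below 0.006 m and z of trivet3 in the frame of pocket3 between -0.003 and 0.003 m)) and angle between each of trivet1, trivet2, trivet3's own z axis and vertical below 0.04 rad), for 2 s.
3. the curing lever is switched off again (value of joint switch below 0.2 rad), for 0.2 s.
4. every trivet present stands flat in the middle of a paper sheet, clear of the spatula ((horizontal distance between trivet1 and sheet1 below 0.025 m or horizontal distance between trivet1 and sheet2 below 0.025 m or horizontal distance between trivet1 and sheet3 below 0.025 m) and (horizontal distance between trivet2 and sheet1 below 0.025 m or horizontal distance between trivet2 and sheet2 below 0.025 m or horizontal distance between trivet2 and sheet3 below 0.025 m) and (horizontal distance between trivet3 and sheet1 below 0.025 m or horizontal distance between trivet3 and sheet2 below 0.025 m or horizontal distance between trivet3 and sheet3 below 0.025 m) and height (world z) of each of trivet1, trivet2, trivet3 below 0.003 m and angle between each of trivet1, trivet2, trivet3's own z axis and vertical below 0.04 rad and contact force between spatula and trivet1 below 0.05 N and contact force between spatula and trivet2 below 0.05 N and contact force between spatula and trivet3 below 0.05 N), for 0.2 s.
At the end, for the whole second after the job is handed in: Every trivet present stands flat on the table, within 25 mm of the centre of a paper sheet, level within 0.04 rad and at rest. The lever is off, below 0.2 rad. The spatula stands released on its mat, its origin within 30 mm and its tip within 40 mm of their places, at rest (all of step 4 and horizontal distance between spatula and mat below 0.03 m and horizontal distance between spatula_tip and mat_tip below 0.04 m and angle between spatula's own z axis and vertical below 0.06 rad and height (world z) of spatula below 0.006 m and value of joint switch below 0.2 rad and linear speed of each of trivet1, trivet2, trivet3, spatula below 0.02 m/s); the robot touches nothing.
It fails at once if the gripper or arm touches a trivet (contact force between any of the arm, the fingers and trivet1 above 1 N or contact force between any of the arm, the fingers and trivet2 above 1 N or contact force between any of the arm, the fingers and trivet3 above 1 N).
It fails at once if a trivet is tipped over (angle between any of trivet1, trivet2, trivet3's own z axis and vertical above 1 rad).
It fails at once if a bystander is moved by more than 25 mm (distance of any of phone, beads, gluegun from where it was at the start of the episode above 0.025 m).
Of trivet1, trivet2, trivet3 only 2 to 3 are there at a start; the rules pass over those that are not, and their reading is None.
At some moment in a run one of trivet1, trivet2, trivet3, spatula may be knocked a few centimetres aside while the robot is not near it.
It also fails if it takes over 210 s, if anything falls off the work surface, if the arm or the gripper's body presses on something with over 40 N, if the wrist force passes 120 N, or if a joint passes its speed limit or range.

ROBOT

A 7-joint arm with a two-finger parallel gripper is mounted at the origin on the work surface. World frame = base frame: x ahead of the robot, y to its left, z up, the work surface at z = 0. Lengths are in m, angles in rad, forces in N, time in s.
With the tool pointing down it reaches from about 0.4 to 0.85 m from the base axis. Payload 10.4 kg.
Tool frame: the origin (TCP) lies midway between the tips of the shut fingers; the grasp point (between the pads) lies 19 mm behind it; z points along the fingers, x is the direction in which the jaws open and shut, and the axes are right-handed (so a half turn about z gives the same grasp; the last joint's range is limited). The gripper opens to 85 mm and grips with 20 to 120 N. Pads are 22 mm wide; open, the fingers measure 114 mm over their backs; the gripper's body (76 mm by 85 mm) begins 54 mm behind the grasp point. The pads swing forward as they close: fully open they stand 13 mm farther back than shut.
Start: joints at [1.115, 0.332, -0.065, 1.46, 0.022, 1.35, -0.088], TCP at [0.262, -0.567, 0.231] pointing down, gripper open.
Joint ranges: [-2.6, 2.6], [-0.5, 2.12], [-1.47, 1.34], [0.16, 2.42], [-1.27, 4.41], [0.06, 2.06], [-2.6, 2.6]. Speed limits (rad/s): [2.22, 2.22, 2.79, 2.79, 3.14, 3.14, 3.14].

INTERFACE

Orientations are given as a unit quaternion [x, y, z, w].
In Python, from workcell import monitor, eyes, ticket, models gives the robot as it stands.
- The arm moves only by the tool servo_tool, never from a script. Its argument "motion" is a list of rows, each a list of 7 numbers: the opening, from 0 (shut) to 1 (fully open), then the shift along the tool's x, y, z in m, then the turn, a rotation vector about the tool's x, y, z in degrees. In form: [[fingers, tx, ty, tz, rx, ry, rz], ...]. A call has 1 to 20 rows; each row is the pose to reach, as a shift and turn from the pose commanded when the call began, along the tool's axes at that moment; what a row does not reach only later rows make up. A row lasts 1/8 s, in which the tool goes at most 62.5 mm and 10.7 degrees, less where a joint would pass 70% of its speed; a pose out of reach is approached as far as the arm can. A call with a gripper value outside its range is refused whole. The fingers move at their own pace and stop on an object; "grip_force" is the grip in N (left out, the last holds). Time passes only in rows, so rows that repeat a pose let the fingers close. It gives the time, the measured TCP pose, the force and the opening at its end, in the units of the state.
- monitor.get_obs(): the state, without advancing time (a new reading comes with each control period).
- eyes.camera(name): name is "side" or "top" or "wrist"; returns (picture, depth): 400x640x3 uint8, blue, green, red; 400x640 float32, m along the optical axis (not along the pixel's ray), 0 where there is no reading.
- eyes.camera_info(name): a dict with "intrinsics" (3x3 intrinsics, pixels), "extrinsics" (4x4, takes a point from world to camera coordinates); the wrist camera has in their place "tool_from_camera" (4x4, takes a point from camera to tool coordinates, whose origin is the TCP and whose axes are the tool frame's). Camera axes: x right, y down, z forward; pixel columns grow to the right and rows downward; lengths in m; the calibration is good to about 2 mm. A picture is of the moment at which its call begins: read the wrist's pose just before it. camera_info takes no time and is no camera call.
- ticket.hand_in(): hands the job in, once; it reports no verdict.
Trained networks look in the newest picture that a camera, given by its name, has taken for a name from the list of things; names that differ only in an ending like _2 or _b are one class to them, and where a whole thing is asked for, a point or a joint stands for the part that bears it (a point fixed in the world has none). Each returns a list of dicts, best first, with "confidence" (0 to 1); they miss things now and then, are a little off and sometimes report something else, mostly with a low value. They report only what shows in the picture. A call takes as long as a camera call. They do not tell look-alikes from the thing itself.
- models.boxes_of(camera, thing): "point" ([x, y, z] in m, in the coordinates of the camera as it stood for that picture, good to about 4 mm: the middle of the surface that is visible of it).
The state is a dict: "clock": time; "joint_pos": joint angles; "joint_velocities": joint speeds; "tau": joint torques, N m; "position": TCP position; "ee_rot": TCP orientation; "ft_force": force on the tool from outside, world axes, zero at the start; "torque": the same for the moment, N m; "grip_width": opening from 0.0 (shut) to 1.0 (fully open).
Only numpy, scipy, OpenCV 4.12 (cv2) and the standard library are available. Lean on these libraries where they do the work, as an engineer would, in place of code of your own. Each camera call takes 0.05 s, during which the arm holds its last target. There are 200 camera calls.

## Working session

There is one attempt and no reset: what is moved stays moved. The work goes in short steps, Python scripts to look and compute and a tool call to move; the robot and the scene stay as the last step left them, time stands still between calls to the robot, and variables do not carry over. Pictures are saved under pics/ and viewed, about 12 in all and at most 16, crops included, and the job is handed in when it is done.

Besides the shell and the picture viewer there is one more tool, called after ">>>" by a JSON object that holds its "api" and its "payload". servo_tool: Moves the arm, as the interface text tells. Its arguments: {"type":"object","properties":{"motion":{"type":"array"},"grip_force":{"type":"number"}},"required":["motion"]}

```bash
mkdir -p pics; ls; cat > h.py <<'E'
import numpy as np, cv2
from workcell import monitor, eyes, ticket, models
from scipy.spatial.transform import Rotation as R
def T_wc(cam, obs=None):
    i=eyes.camera_info(cam)
    if 'extrinsics' in i: return np.linalg.inv(np.array(i['extrinsics']))
    obs=obs or monitor.get_obs()
    T=np.eye(4);T[:3,:3]=R.from_quat(obs['ee_rot']).as_matrix();T[:3,3]=obs['position']
    return T@np.array(i['tool_from_camera'])
def shot(cam,name=None):
    T=T_wc(cam); im,d=eyes.camera(cam); K=np.array(eyes.camera_info(cam)['intrinsics'])
    if name: cv2.imwrite('pics/'+name,im)
    v,u=np.mgrid[:im.shape[0],:im.shape[1]]
    P=np.stack([(u-K[0,2])/K[0,0]*d,(v-K[1,2])/K[1,1]*d,d],-1)@T[:3,:3].T+T[:3,3]
    P[d==0]=np.nan
    return im,P,T
def find(cam,thing,T):
    return [(np.round((T@np.r_[b['point'],1])[:3],3).tolist(),round(b['confidence'],2)) for b in models.boxes_of(cam,thing)]
E
python3 - <<'E'
from h import *
for c in ['top','side']:
    im,P,T=shot(c,c+'1.png'); np.save(c+'P.npy',P)
    for t in ['trivet1','trivet2','trivet3','sheet1','pocket1','spatula','mat','switch','switch_tip','phone','beads','gluegun']: print(c,t,find(c,t,T))
print(monitor.get_obs())
E
```

```text
pics
top trivet1 [([0.454, -0.195, 0.024], 0.86), ([0.686, -0.191, 0.027], 0.84), ([0.572, 0.197, 0.003], 0.7)]
top trivet2 [([0.454, -0.195, 0.024], 0.86), ([0.686, -0.191, 0.027], 0.84), ([0.572, 0.197, 0.003], 0.7)]
top trivet3 [([0.454, -0.195, 0.024], 0.86), ([0.686, -0.191, 0.027], 0.84), ([0.572, 0.197, 0.003], 0.7)]
top sheet1 [([0.432, -0.201, -0.003], 0.92), ([0.457, 0.18, 0.001], 0.72), ([0.668, -0.15, -0.002], 0.59)]
top pocket1 [([0.567, -0.195, 0.002], 0.69), ([0.569, 0.197, 0.0], 0.58), ([0.458, 0.353, 0.101], 0.19)]
top spatula [([0.454, 0.504, 0.008], 0.96), ([0.582, -0.003, 0.007], 0.91), ([0.288, -0.351, 0.004], 0.84), ([0.249, 0.293, 0.004], 0.77), ([0.542, -0.015, 0.001], 0.43)]
top mat [([0.541, -0.017, 0.001], 0.89), ([0.454, 0.352, 0.1], 0.71)]
top switch [([0.45, 0.354, 0.105], 0.63)]
top switch_tip [([0.456, 0.353, 0.102], 0.54)]
top phone [([0.479, -0.405, 0.009], 0.71), ([0.581, -0.001, 0.008], 0.61)]
top beads [([0.605, -0.391, 0.007], 0.75)]
top gluegun [([0.669, 0.388, 0.04], 0.71)]
side trivet1 [([0.682, -0.185, 0.026], 0.83), ([0.45, -0.184, 0.025], 0
[... 1132 characters left out ...]
clock': 1.3, 'joint_pos': array([ 1.11538861,  0.33218957, -0.06466922,  1.4600724 ,  0.02160826,
        1.34990415, -0.08851498]), 'joint_velocities': array([ 0.00200611, -0.0012838 ,  0.00147337,  0.00117368,  0.00168534,
       -0.00137212,  0.00089735]), 'tau': array([ 5.98169663e-04, -6.25234866e+01,  4.95514018e-02, -3.91821706e+01,
        1.65511610e-02,  2.03911928e-03,  3.60080742e-05]), 'position': array([ 0.26215002, -0.56740083,  0.23135716]), 'ee_rot': array([ 8.42432583e-01, -5.38801763e-01,  5.19316241e-05,  3.12094721e-05]), 'ft_force': array([-0.56486106,  0.13841401,  0.74893666]), 'torque': array([ 0.02040623,  0.01348926, -0.00723763]), 'grip_width': 1.0025572922695392}
```

View pics/top1.png

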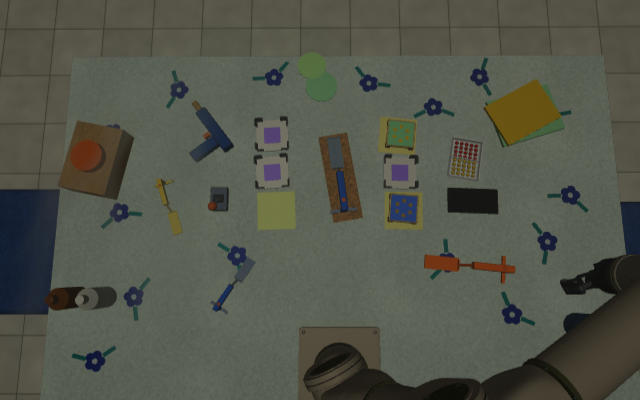

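View pics/side1.png

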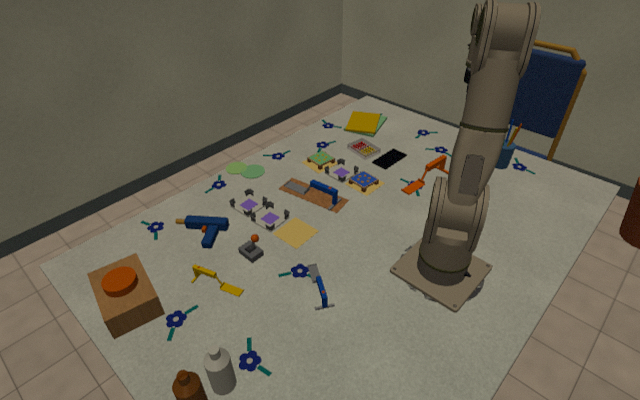

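Top view: the trivets are green at (400,134) and blue at (403,208). The pads are at (400,172), (271,172) and (271,134). The free sheet is at (276,211), the blue spatula lies on its mat at (340,177), and the switch is at (218,199). There is no pink trivet. Next I check the wrist camera geometry and plan a survey view.

```bash
python3 - <<'E'
from h import *
i=eyes.camera_info('wrist');print(np.round(i['tool_from_camera'],3),np.round(i['intrinsics'],1))
o=monitor.get_obs();print(np.round(R.from_quat(o['ee_rot']).as_matrix(),3))
i=eyes.camera_info('top');print(np.round(i['extrinsics'],3),np.round(i['intrinsics'],1))
P=np.load('topP.npy')
for u,v in [(218,186),(211,205),(218,209),(212,200),(340,133),(345,200),(338,150)]: print(u,v,P[v,u].round(3))
# height map near switch
E
```

```text
[[ 1.    -0.001  0.     0.   ]
 [ 0.001  0.962  0.275 -0.07 ]
 [-0.    -0.275  0.962 -0.143]
 [ 0.     0.     0.     1.   ]] [[326.2   0.  319.1]
 [  0.  326.2 199.8]
 [  0.    0.    1. ]]
[[ 0.419 -0.908  0.   ]
 [-0.908 -0.419 -0.   ]
 [ 0.    -0.    -1.   ]]
[[-1.000e-03 -1.000e+00 -8.000e-03  6.000e-02]
 [-9.870e-01  2.000e-03 -1.640e-01  4.830e-01]
 [ 1.640e-01  7.000e-03 -9.860e-01  1.275e+00]
 [ 0.000e+00  0.000e+00  0.000e+00  1.000e+00]] [[447.8   0.  317.4]
 [  0.  447.8 198.2]
 [  0.    0.    1. ]]
218 186 [ 0.529  0.363 -0.004]
211 205 [0.453 0.355 0.108]
218 209 [0.453 0.353 0.032]
212 200 [0.481 0.373 0.026]
340 133 [ 0.695 -0.011 -0.004]
345 200 [ 0.473 -0.02   0.068]
338 150 [ 0.639 -0.004  0.004]
```

>>> {"api": "servo_tool", "payload": {"motion": [[1, -0.03, -0.028, -0.03, 0, 0, -10], [1, -0.06, -0.055, -0.06, 0, 0, -20], [1, -0.09, -0.085, -0.09, 0, 0, -31], [1, -0.12, -0.115, -0.12, 0, 0, -41], [1, -0.15, -0.145, -0.13, 0, 0, -52], [1, -0.18, -0.175, -0.13, 0, 0, -62], [1, -0.21, -0.2, -0.13, 0, 0, -72], [1, -0.24, -0.23, -0.13, 0, 0, -83], [1, -0.27, -0.26, -0.13, 0, 0, -93], [1, -0.3, -0.29, -0.13, 0, 0, -103], [1, -0.33, -0.32, -0.13, 0, 0, -114], [1, -0.36, -0.35, -0.13, 0, 0, -124], [1, -0.39, -0.38, -0.13, 0, 0, -135], [1, -0.417, -0.402, -0.13, 0, 0, -145], [1, -0.417, -0.402, -0.13, 0, 0, -155], [1, -0.417, -0.402, -0.13, 0, 0, -155.2], [1, -0.417, -0.402, -0.13, 0, 0, -155.2], [1, -0.417, -0.402, -0.13, 0, 0, -155.2]]}}

```text
clock: 3.55
position: [0.4521, -0.0207, 0.3613]
ee_rot: [0.708, 0.706, -0.0, 0.0]
ft_force: [-0.3, 0.1, -1.0]
grip_width: 0.999
```

```bash
python3 - <<'E'
from h import *
o=monitor.get_obs();print(o['position'].round(3),o['joint_pos'].round(2),R.from_quat(o['ee_rot']).as_matrix().round(3).tolist())
im,P,T=shot('wrist','w1.png'); np.save('w1P.npy',P)
for t in ['trivet1','sheet1','pocket1','spatula','mat']: print(t,find('wrist',t,T))
E
```

```text
[ 0.452 -0.021  0.361] [ 0.61 -0.07 -0.62  1.63 -0.04  1.57  1.56] [[0.003, 1.0, 0.0], [1.0, -0.003, -0.0], [-0.0, 0.0, -1.0]]
trivet1 [([0.452, -0.191, 0.027], 0.84), ([0.691, -0.168, 0.022], 0.76), ([0.652, 0.233, 0.006], 0.56)]
sheet1 [([0.674, -0.145, 0.002], 0.87), ([0.422, -0.187, 0.0], 0.75), ([0.453, 0.188, 0.003], 0.7)]
pocket1 [([0.572, 0.205, 0.007], 0.88), ([0.565, -0.188, 0.006], 0.88), ([0.65, 0.234, 0.008], 0.87), ([0.46, 0.352, 0.093], 0.6), ([0.552, -0.008, 0.007], 0.26)]
spatula [([0.292, -0.326, 0.01], 0.79), ([0.274, 0.278, 0.002], 0.68), ([0.549, -0.004, 0.009], 0.58)]
mat [([0.537, -0.021, 0.003], 0.64), ([0.648, 0.379, 0.032], 0.62)]
```

View pics/w1.png

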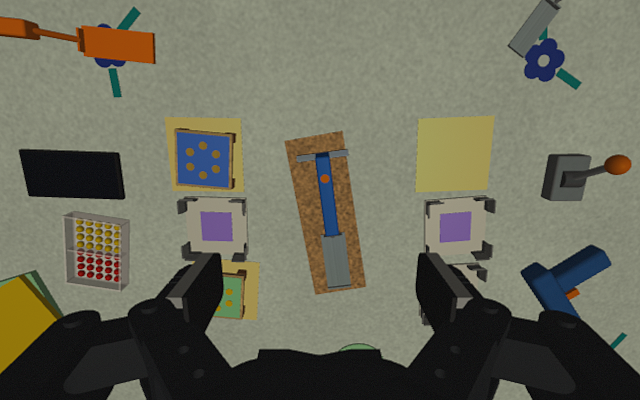

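Wrist view: the spatula is on its mat with the handle at (326,190) and the blade tip at (339,288). The blue trivet is at (205,158), the right pad at (215,226), the left pad at (455,227), the free sheet at (455,154) and the switch at (575,175). Now the precise fits.

```bash
cat >> h.py <<'E'
def rect(P,m,box):
    """min-area rect of masked points in world xy; box=(x0,x1,y0,y1)"""
    q=P[m & (P[...,0]>box[0])&(P[...,0]<box[1])&(P[...,1]>box[2])&(P[...,1]<box[3])]
    if len(q)<20: return None
    (c,s,a)=cv2.minAreaRect((q[:,:2]*1000).astype(np.float32))
    return [round(v,1) for v in c],[round(v,1) for v in s],round(a,1),len(q),(np.median(q[:,2])*1000).round(1)
def masks(im,P):
    h,s,v=[c.astype(int) for c in cv2.split(cv2.cvtColor(im,cv2.COLOR_BGR2HSV))]
    z=P[...,2]
    return dict(purple=(h>120)&(h<142)&(s>70)&(z<.012), yellow=(h>20)&(h<35)&(s>60)&(z<.006)&(z>-.006),
      board=(z>.016)&(z<.03)&(((h>45)&(h<80)&(s>70))|((h>100)&(h<125)&(s>90))|((h>8)&(h<25)&(s>60))),
      handle=(h>100)&(h<125)&(s>100)&(z>.045), cork=(h>5)&(h<20)&(s>80)&(z<.006))
REG=dict(purpleR=('purple',(.5,.65,-.26,-.13)),purpleL=('purple',(.5,.63,.13,.27)),purpleLL=('purple',(.63,.76,.13,.27)),
 boardB=('board',(.38,.525,-.27,-.1)),boardG=('board',(.615,.77,-.27,-.1)),sheetB=('yellow',(.36,.52,-.28,-.1)),sheetL=('yellow',(.37,.52,.1,.28)),
 sheetG=('yellow',(.61,.77,-.28,-.1)),handle=('handle',(.35,.65,-.1,.1)),cork=('cork',(.35,.75,-.1,.1)))
def report(cam,keys=REG,name=None):
    im,P,T=shot(cam,name); m=masks(im,P)
    for k in keys: print(cam,k,rect(P,m[REG[k][0]],REG[k][1]))
    return im,P,T,m
E
python3 - <<'E'
from h import *
for c in ['wrist','top']: 
    im,P,T,m=report(c)
    # spatula blade & other by height: handle PCA
    q=P[m['handle']&(abs(P[...,1])<.1)]; q=q[:,:2]; 
    u,s,v=np.linalg.svd(q-q.mean(0),full_matrices=False); print('axis',v[0], np.degrees(np.arctan2(v[0][1],v[0][0])),q.mean(0))
E
```

```text
wrist purpleR ([569.6, -189.0], [48.8, 49.6], 88.2, 845, np.float64(5.9))
wrist purpleL ([572.2, 199.5], [49.7, 48.4], 4.6, 835, np.float64(5.9))
wrist purpleLL None
wrist boardB ([457.9, -192.6], [84.5, 84.5], 84.7, 3073, np.float64(23.8))
wrist boardG ([675.6, -184.3], [80.7, 110.6], 87.9, 931, np.float64(23.8))
wrist sheetB ([454.4, -197.5], [116.3, 115.1], 88.7, 2217, np.float64(1.0))
wrist sheetL ([455.0, 186.2], [115.2, 116.2], 2.3, 5504, np.float64(1.0))
wrist sheetG ([689.3, -185.2], [114.7, 118.6], 86.2, 1043, np.float64(1.1))
wrist handle ([497.8, -20.1], [124.2, 148.9], 1.0, 1170, np.float64(70.2))
wrist cork ([558.8, -7.9], [271.6, 89.8], 9.7, 5851, np.float64(1.2))
axis [0.95398201 0.29986383] 17.44942471181022 [ 0.49418854 -0.01351792]
top purpleR None
top purpleL ([569.8, 198.9], [47.6, 48.5], 5.4, 241, np.float64(5.6))
top purpleLL ([686.7, 201.6], [46.9, 47.7], 0.6, 235, np.float64(5.4))
top boardB ([453.3, -217.5], [37.7, 84.1], 84.6, 299, np.float64(23.3))
top boardG ([679.9, -225.1], [22.4, 83.1], 85.7, 140, np.float64(23.3))
top sheetB ([451.9, -231.0], [49.1, 115.4], 87.6, 282, np.float64(0.4))
top sheetL ([453.4, 185.1], [113.4, 115.0], 2.0, 1339, np.float64(0.8))
top sheetG ([682.6, -234.4], [115.0, 28.4], 1.4, 95, np.float64(0.3))
top handle None
top cork ([552.0, 25.8], [272.8, 47.2], 2.6, 499, np.float64(1.0))
axis [-0.99953291  0.03056074] 178.2487259822359 [ 0.35179804 -0.06793512]
```

```bash
python3 - <<'E'
from h import *
im,P,T=shot('wrist');z=P[...,2]
h,s,v=cv2.split(cv2.cvtColor(im,cv2.COLOR_BGR2HSV))
b=(h>95)&(h<130)&(s>90)
print(rect(P,(z>.062)&(z<.08),(.35,.65,-.08,.06)))
print(rect(P,(z>.062)&(z<.08)&b,(.35,.65,-.08,.06)))
g=(s<60)&(z<.006)&(z>-.003)
print('blade',rect(P,g,(.58,.7,-.04,.05)))
E
```

```text
([502.7, -10.1], [114.1, 20.0], 7.3, 1154, np.float64(70.0))
([502.8, -10.6], [114.1, 19.0], 7.5, 1013, np.float64(70.1))
blade ([640.0, 5.0], [119.6, 90.0], 0.1, 1499, np.float64(3.0))
```

>>> {"api": "servo_tool", "payload": {"motion": [[1, 0.006, 0.03, 0.06, 0, 0, -4], [1, 0.012, 0.063, 0.12, 0, 0, -7.6], [1, 0.012, 0.063, 0.18, 0, 0, -7.6], [1, 0.012, 0.063, 0.24, 0, 0, -7.6], [1, 0.012, 0.063, 0.29, 0, 0, -7.6], [1, 0.012, 0.063, 0.324, 0, 0, -7.6], [1, 0.012, 0.063, 0.324, 0, 0, -7.6], [1, 0.012, 0.063, 0.324, 0, 0, -7.6]]}}

```text
clock: 5.0
position: [0.5162, -0.0081, 0.0388]
ee_rot: [0.659, 0.752, 0.001, 0.001]
ft_force: [-0.8, -0.7, 1.1]
grip_width: 1.001
```

>>> {"api": "servo_tool", "payload": {"motion": [[0, 0, 0, 0, 0, 0, 0], [0, 0, 0, 0, 0, 0, 0], [0, 0, 0, 0, 0, 0, 0], [0, 0, 0, 0, 0, 0, 0], [0, 0, 0, 0, 0, 0, 0], [0, 0, 0, 0, 0, 0, 0], [0, 0, 0, 0, 0, 0, 0]], "grip_force": 80}}

```text
clock: 5.88
position: [0.5155, -0.0085, 0.0378]
ee_rot: [0.659, 0.752, 0.0, 0.0]
ft_force: [-1.9, -1.5, 6.3]
grip_width: 0.222
```

>>> {"api": "servo_tool", "payload": {"motion": [[0, 0, 0, -0.05, 0, 0, 0], [0, -0.008, 0.025, -0.1, 0, 0, -10], [0, -0.017, 0.053, -0.1, 0, 0, -20.5], [0, -0.017, 0.053, -0.1, 0, 0, -31], [0, -0.017, 0.053, -0.1, 0, 0, -41.5], [0, -0.017, 0.053, -0.1, 0, 0, -52], [0, -0.017, 0.053, -0.1, 0, 0, -62], [0, -0.017, 0.053, -0.1, 0, 0, -72], [0, -0.017, 0.053, -0.1, 0, 0, -82], [0, -0.017, 0.053, -0.1, 0, 0, -82], [0, -0.017, 0.053, -0.1, 0, 0, -82], [0, -0.017, 0.053, -0.1, 0, 0, -82]]}}

```text
clock: 7.38
position: [0.5697, -0.018, 0.1369]
ee_rot: [0.004, 1.0, -0.0, -0.0]
ft_force: [0.1, 0.4, -1.3]
grip_width: 0.219
```

```bash
python3 - <<'E'
from h import *
o=monitor.get_obs();print(o['position'].round(3),o['joint_pos'].round(2),R.from_quat(o['ee_rot']).as_matrix().round(3).tolist())
im,P,T,m=report('top',['purpleR','boardB','boardG','sheetB','sheetG'],'t2.png')
E
```

```text
[ 0.57  -0.018  0.137] [ 0.94  0.69 -1.35  1.68  0.69  1.35  2.6 ] [[-1.0, 0.008, -0.001], [0.008, 1.0, -0.0], [0.001, -0.0, -1.0]]
top purpleR None
top boardB ([428.4, -154.7], [34.2, 15.6], 32.3, 41, np.float64(22.7))
top boardG ([681.8, -200.5], [70.4, 81.8], 81.6, 328, np.float64(23.7))
top sheetB ([422.8, -149.2], [90.0, 40.3], 33.5, 162, np.float64(0.6))
top sheetG ([694.7, -229.3], [132.3, 65.0], 24.2, 129, np.float64(0.9))
```

>>> {"api": "servo_tool", "payload": {"motion": [[0, 0, 0.01, 0, 0, 0, 10.5], [0, 0, 0.02, 0, 0, 0, 21], [0, 0, 0.03, 0, 0, 0, 31.5], [0, 0, 0.04, 0, 0, 0, 42], [0, 0, 0.05, 0, 0, 0, 52.5], [0, 0, 0.06, 0, 0, 0, 63], [0, 0, 0.068, 0, 0, 0, 73.5], [0, 0, 0.068, 0, 0, 0, 84], [0, 0, 0.068, 0, 0, 0, 94.5], [0, 0, 0.068, 0, 0, 0, 105], [0, 0, 0.068, 0, 0, 0, 115.5], [0, 0, 0.068, 0, 0, 0, 126], [0, 0, 0.068, 0, 0, 0, 136.5], [0, 0, 0.068, 0, 0, 0, 147], [0, 0, 0.068, 0, 0, 0, 157.5], [0, 0, 0.068, 0, 0, 0, 168], [0, 0, 0.068, 0, 0, 0, 178], [0, 0, 0.068, 0, 0, 0, 178], [0, 0, 0.068, 0, 0, 0, 178]]}}

```text
clock: 9.8
position: [0.5705, 0.0501, 0.1378]
ee_rot: [1.0, 0.016, 0.0, 0.0]
ft_force: [-0.0, 0.1, -1.6]
grip_width: 0.221
```

```bash
python3 - <<'E'
from h import *
o=monitor.get_obs();print(o['position'].round(3),o['joint_pos'].round(2),R.from_quat(o['ee_rot']).as_matrix().round(3).tolist())
im,P,T,m=report('top',['purpleR','boardB','boardG','sheetB','sheetG'],'t3.png')
b=cv2.imread('pics/t3.png');cv2.imwrite('pics/t3c.png',cv2.resize(b[90:260,180:500],None,fx=2.5,fy=2.5))
print(rect(P,m['handle'],(.35,.75,-.1,.14)))
E
```

```text
[0.571 0.05  0.138] [ 0.46  0.39 -0.76  1.69  0.29  1.18 -0.35] [[0.999, 0.032, 0.001], [0.032, -0.999, -0.001], [0.001, 0.001, -1.0]]
top purpleR ([567.7, -189.5], [46.8, 48.4], 87.8, 242, np.float64(5.4))
top boardB ([455.6, -194.4], [84.5, 83.7], 83.8, 541, np.float64(23.7))
top boardG ([683.7, -193.0], [84.6, 83.7], 83.7, 608, np.float64(23.4))
top sheetB ([453.0, -202.2], [106.4, 114.7], 87.9, 337, np.float64(0.9))
top sheetG ([685.5, -187.0], [115.9, 117.0], 84.5, 544, np.float64(0.4))
([546.6, 85.8], [110.2, 36.8], 35.1, 96, np.float64(169.3))
```

View pics/t3c.png

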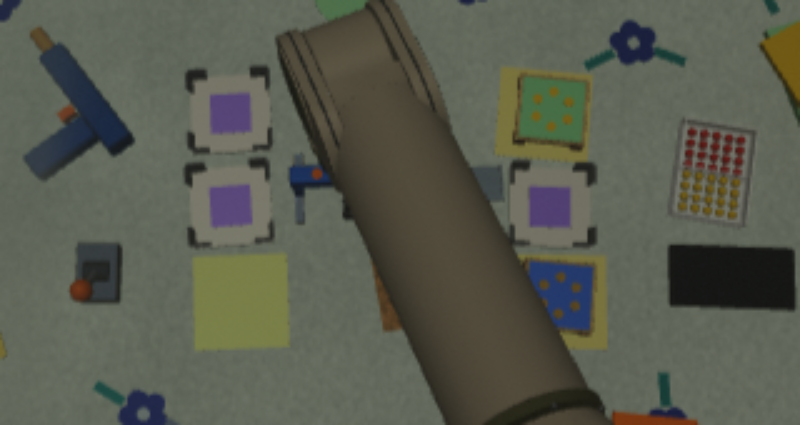

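```bash
python3 - <<'E'
from h import *
im,P,T=shot('top');z=P[...,2]
h,s,v=cv2.split(cv2.cvtColor(im,cv2.COLOR_BGR2HSV))
m=(z>.085)&(z<.125)
q=P[m&(P[...,1]<-.04)&(P[...,1]>-.16)&(abs(P[...,0]-.57)<.06)]
print(rect(P,m,(.52,.63,-.16,-.06)), q[:,1].min(), np.median(q[:,2]))
o=monitor.get_obs();M=R.from_quat(o['ee_rot']).as_matrix();print('pred tip',o['position']+M@[0,.168,.0378])
# side cam: tip too
im,P,T=shot('side');z=P[...,2]
print(rect(P,(z>.085)&(z<.125),(.52,.63,-.16,-.06)))
# foot
im,P,T=shot('top');z=P[...,2];print('foot',rect(P,(z>.09)&(z<.12),(.5,.65,.09,.14)),'pred',o['position']+M@[0,-.062,.0378])
E
```

```text
([571.9, -103.6], [41.5, 33.6], 7.1, 133, np.float64(103.0)) -0.12136893680454872 0.10295695416737582
pred tip [ 0.57558119 -0.11791848  0.09971261]
([577.2, -90.8], [45.6, 62.9], 1.9, 105, np.float64(104.9))
foot ([565.7, 109.3], [78.5, 9.1], 0.3, 65, np.float64(107.6)) pred [0.56857676 0.11197483 0.09967048]
```

>>> {"api": "servo_tool", "payload": {"motion": [[0, 0.047, 0.005, 0, 0, 0, 4], [0, 0.094, 0.01, 0, 0, 0, 8.1], [0, 0.1405, 0.0142, 0, 0, 0, 8.1], [0, 0.1405, 0.0142, 0.03, 0, 0, 8.1], [0, 0.1405, 0.0142, 0.06, 0, 0, 8.1], [0, 0.1405, 0.0142, 0.085, 0, 0, 8.1], [0, 0.1405, 0.0142, 0.096, 0, 0, 8.1], [0, 0.1405, 0.0142, 0.096, 0, 0, 8.1], [0, 0.1405, 0.0142, 0.096, 0, 0, 8.1], [0, 0.1405, 0.0142, 0.096, 0, 0, 8.1]]}}

```text
clock: 11.25
position: [0.712, 0.0397, 0.0426]
ee_rot: [0.998, -0.057, 0.001, -0.0]
ft_force: [-0.1, -0.1, -1.5]
grip_width: 0.22
```

```bash
python3 - <<'E'
from h import *
o=monitor.get_obs();print(o['position'].round(4),o['joint_pos'].round(2),R.from_quat(o['ee_rot']).as_matrix().round(3).tolist())
im,P,T,m=report('top',['purpleR','boardB','boardG','sheetB','sheetG'],'t4.png');z=P[...,2]
i2,P2,T2=shot('side','s4.png');cv2.imwrite('pics/s4c.png',cv2.resize(i2[100:260,230:450],None,fx=3.5,fy=3.5))
E
```

```text
[0.712  0.0397 0.0426] [ 0.29  0.75 -0.62  1.36  0.45  1.17 -0.5 ] [[0.994, -0.113, 0.002], [-0.113, -0.994, 0.0], [0.002, -0.0, -1.0]]
top purpleR None
top boardB None
top boardG ([684.5, -193.3], [84.2, 86.0], 83.2, 557, np.float64(23.3))
top sheetB None
top sheetG ([686.3, -187.3], [114.7, 118.2], 84.5, 306, np.float64(0.5))
```

View pics/s4c.png

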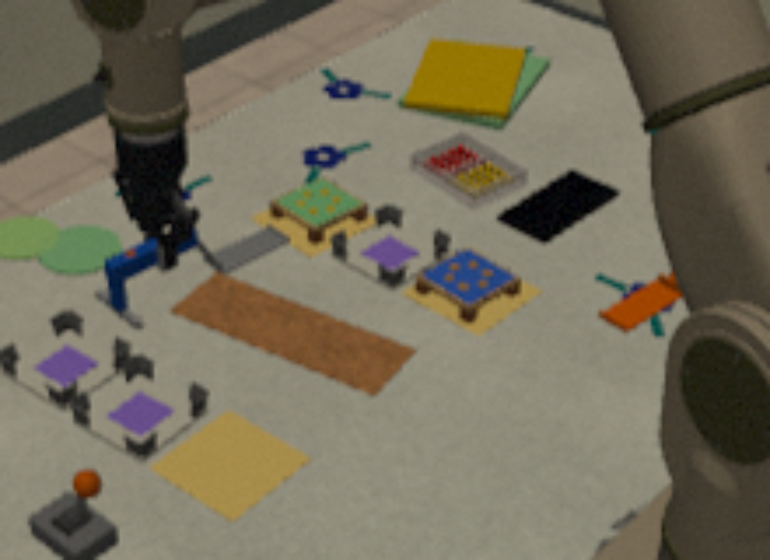

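>>> {"api": "servo_tool", "payload": {"motion": [[0, 0, 0.015, 0, 0, 0, 0], [0, 0.001, 0.035, 0, 0, 0, 0], [0, 0.001, 0.055, 0, 0, 0, 0], [0, 0.001, 0.075, 0, 0, 0, 0], [0, 0.001, 0.095, 0, 0, 0, 0], [0, 0.001, 0.109, 0, 0, 0, 0], [0, 0.001, 0.1145, 0, 0, 0, 0], [0, 0.001, 0.1145, 0, 0, 0, 0], [0, 0.001, 0.1145, -0.004, 0, 0, 0], [0, 0.001, 0.1145, -0.008, 0, 0, 0], [0, 0.001, 0.1145, -0.013, 0, 0, 0], [0, 0.001, 0.1145, -0.02, 0, 0, 0], [0, 0.001, 0.1145, -0.03, 0, 0, 0], [0, 0.001, 0.1145, -0.042, 0, 0, 0], [0, 0.001, 0.1145, -0.054, 0, 0, 0], [0, 0.001, 0.1145, -0.06, 0, 0, 0], [0, 0.001, 0.1145, -0.06, 0, 0, 0], [0, 0.001, 0.1145, -0.06, 0, 0, 0]]}}

```text
clock: 13.6
position: [0.6991, -0.0743, 0.1008]
ee_rot: [0.998, -0.057, -0.0, 0.0]
ft_force: [-0.4, 0.1, -2.7]
grip_width: 0.22
```

```bash
cat >> h.py <<'E'
def held(cam='top',name=None,lo=.012,hi=.034,dy=.118):
    """board on the blade: fitted centre in the tool frame (x,y mm)"""
    o=monitor.get_obs();p=o['position'];M=R.from_quat(o['ee_rot']).as_matrix()
    im,P,T=shot(cam,name);z=P[...,2];h=p[2]-.0378;c=(p+M@[0,dy,0])
    hh,s,v=cv2.split(cv2.cvtColor(im,cv2.COLOR_BGR2HSV))
    r=rect(P,(z>h+lo-.006)&(z<h+hi-.006)&(s>70),(c[0]-.075,c[0]+.075,c[1]-.075,c[1]+.075))
    print('pos',p.round(4),'yaw_y',np.degrees(np.arctan2(M[1,1],M[0,1])).round(2),'tilt',M[:2,2].round(4),'h',round(h*1000,1),'F',o['ft_force'].round(1),cam,r)
    if r: print('offset in tool (raw)',(M.T@np.r_[np.array(r[0])/1000-p[:2],0])[:2].round(4))
    return im
E
python3 - <<'E'
from h import *
im=held('top','t5.png'); im=held('side','s5.png')
cv2.imwrite('pics/s5c.png',cv2.resize(im[100:260,230:450],None,fx=3.5,fy=3.5))
E
```

```text
pos [ 0.6991 -0.0743  0.1008] yaw_y -96.5 tilt [-0.0007 -0.0001] h 63.0 F [-0.4  0.1 -2.7] top None
pos [ 0.699  -0.0743  0.1007] yaw_y -96.5 tilt [-0.0008 -0.0001] h 62.9 F [-0.1  0.4 -4.2] side ([685.9, -189.2], [101.0, 86.4], 82.4, 222, np.float64(76.2))
offset in tool (raw) [-0.      0.1157]
```

View pics/s5c.png

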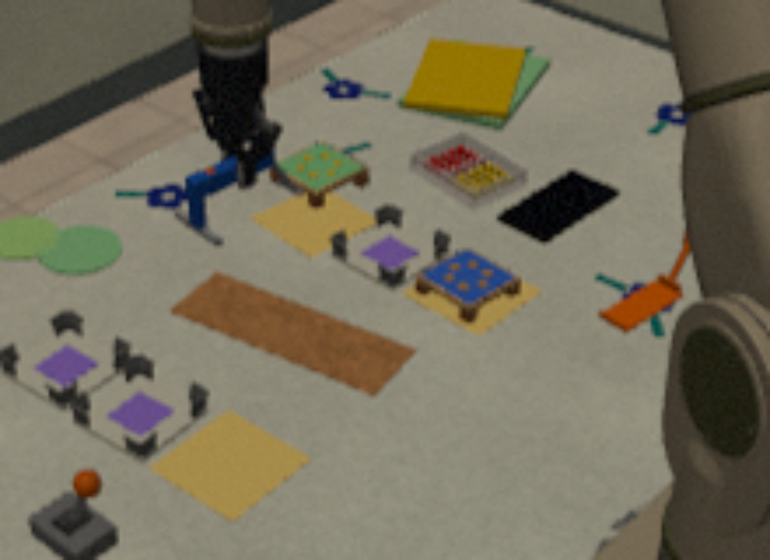

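>>> {"api": "servo_tool", "payload": {"motion": [[0, -0.004, 0, 0, 0, 0, 0], [0, -0.012, 0.001, 0, 0, 0, -0.5], [0, -0.024, 0.002, 0, 0, 0, -1], [0, -0.039, 0.003, 0, 0, 0, -1.5], [0, -0.055, 0.004, 0, 0, 0, -2], [0, -0.071, 0.005, 0, 0, 0, -2.5], [0, -0.087, 0.007, 0, 0, 0, -3], [0, -0.102, 0.008, 0, 0, 0, -3.5], [0, -0.114, 0.009, 0, 0, 0, -4], [0, -0.122, 0.0098, 0, 0, 0, -4.5], [0, -0.1256, 0.0098, 0, 0, 0, -4.5], [0, -0.1256, 0.0098, 0, 0, 0, -4.5], [0, -0.1256, 0.0098, 0, 0, 0, -4.5]]}}

```text
clock: 15.32
position: [0.5737, -0.0697, 0.1013]
ee_rot: [1.0, -0.017, 0.0, -0.0]
ft_force: [-0.3, 0.2, -2.3]
grip_width: 0.221
```

```bash
python3 - <<'E'
from h import *
im=held('top','t6.png'); held('side','s6.png')
im2=cv2.imread('pics/s6.png')
a=cv2.resize(im[90:230,320:480],None,fx=2.5,fy=2.5);b=cv2.resize(im2[120:220,260:420],None,fx=2.5,fy=2.5)
cv2.imwrite('pics/c6.png',np.vstack([a,b]))
E
```

```text
pos [ 0.5737 -0.0697  0.1013] yaw_y -92.0 tilt [0.0003 0.0001] h 63.5 F [-0.3  0.2 -2.3] top None
pos [ 0.5737 -0.0696  0.1013] yaw_y -92.0 tilt [0.0002 0.0002] h 63.5 F [ 0.3  0.1 -3.3] side ([570.6, -181.5], [92.4, 87.5], 87.8, 245, np.float64(76.8))
offset in tool (raw) [0.0008 0.1119]
```

View pics/c6.png

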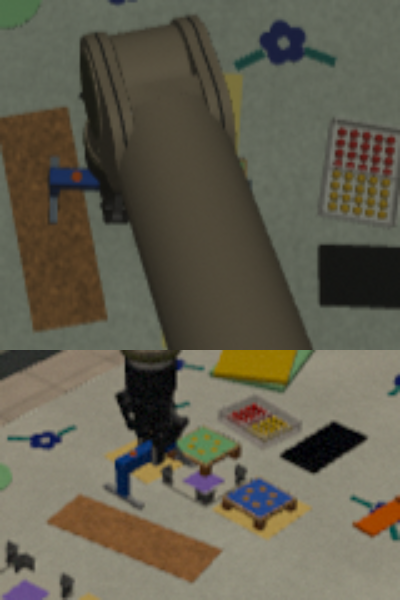

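>>> {"api": "servo_tool", "payload": {"motion": [[0, -0.0006, 0, 0.008, 0, 0, 0], [0, -0.0006, 0, 0.018, 0, 0, 0], [0, -0.0006, 0, 0.026, 0, 0, 0], [0, -0.0006, 0, 0.033, 0, 0, 0], [0, -0.0006, 0, 0.039, 0, 0, 0], [0, -0.0006, 0, 0.044, 0, 0, 0], [0, -0.0006, 0, 0.048, 0, 0, 0], [0, -0.0006, 0, 0.052, 0, 0, 0], [0, -0.0006, 0, 0.054, 0, 0, 0], [0, -0.0006, 0, 0.054, 0, 0, 0], [0, -0.0006, 0, 0.054, 0, 0, 0]]}}

```text
clock: 16.8
position: [0.573, -0.0698, 0.0475]
ee_rot: [1.0, -0.017, 0.0, 0.0]
ft_force: [-0.2, -0.9, -1.3]
grip_width: 0.22
```

```bash
python3 - <<'E'
from h import *
im2=held('side','s7.png'); im,P,T=shot('side');z=P[...,2]
hh,s,v=cv2.split(cv2.cvtColor(im,cv2.COLOR_BGR2HSV))
for g,bx in (((35,85),(.51,.63,-.26,-.11)),((100,125),(.39,.52,-.27,-.11))):
    m=(hh>g[0])&(hh<g[1])&(s>70)&(z>.01); print(rect(P,m,bx))
    q=P[m&(abs(P[...,0]-(bx[0]+bx[1])/2)<.06)&(abs(P[...,1]+.19)<.075)]
    A=np.c_[q[:,:2],np.ones(len(q))];print('plane',np.linalg.lstsq(A,q[:,2],rcond=None)[0].round(3))
cv2.imwrite('pics/c7.png',cv2.resize(im2[120:220,260:420],None,fx=4,fy=4))
E
```

```text
pos [ 0.573  -0.0698  0.0475] yaw_y -92.01 tilt [ 0.0004 -0.0002] h 9.7 F [-0.2 -0.9 -1.3] side ([553.5, -188.2], [116.3, 104.9], 6.7, 273, np.float64(30.3))
offset in tool (raw) [-0.0153  0.119 ]
([569.9, -187.3], [80.5, 82.3], 85.8, 172, np.float64(30.9))
plane [0.007 0.006 0.028]
([460.3, -191.3], [74.7, 80.4], 85.8, 173, np.float64(25.5))
plane [0.    0.011 0.027]
```

View pics/c7.png

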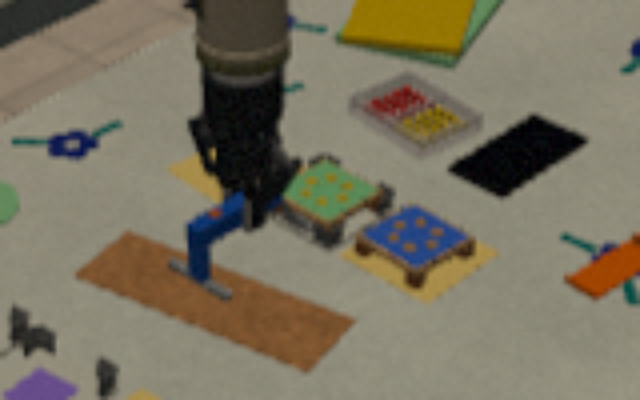

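>>> {"api": "servo_tool", "payload": {"motion": [[0, 0, -0.006, 0, 0, 0, 0], [0, 0, -0.02, 0, 0, 0, 0], [0, 0, -0.04, 0, 0, 0, 0], [0, 0, -0.06, 0, 0, 0, 0], [0, 0, -0.08, 0, 0, 0, 0], [0, 0, -0.1, 0, 0, 0, 0], [0, 0, -0.118, 0, 0, 0, 0], [0, 0, -0.118, -0.02, 0, 0, 0], [0, -0.03, -0.116, -0.03, 0, 0, 1.5], [0, -0.065, -0.11, -0.03, 0, 0, 3.7], [0, -0.096, -0.105, -0.02, 0, 0, 3.7], [0, -0.096, -0.105, -0.005, 0, 0, 3.7], [0, -0.096, -0.105, 0.005, 0, 0, 3.7], [0, -0.096, -0.105, 0.005, 0, 0, 3.7], [0, -0.096, -0.105, 0.005, 0, 0, 3.7]]}}

```text
clock: 18.77
position: [0.4812, 0.0389, 0.0426]
ee_rot: [0.999, -0.05, 0.0, -0.0]
ft_force: [0.0, 0.8, -1.4]
grip_width: 0.221
```

```bash
python3 - <<'E'
from h import *
o=monitor.get_obs();M=R.from_quat(o['ee_rot']).as_matrix();print(o['position'].round(4),M.round(3).tolist())
im,P,T,m=report('top',['boardB','boardG','purpleL','purpleLL','sheetB'],'t8.png')
hh,s,v=cv2.split(cv2.cvtColor(im,cv2.COLOR_BGR2HSV));z=P[...,2]
print(rect(P,(hh>35)&(hh<85)&(s>70)&(z>.01),(.51,.63,-.26,-.11)))
i2,P,T=shot('side');hh,s,v=cv2.split(cv2.cvtColor(i2,cv2.COLOR_BGR2HSV));z=P[...,2]
for g,bx in (((35,85),(.51,.63,-.26,-.11)),((100,125),(.39,.52,-.27,-.11))): print(rect(P,(hh>g[0])&(hh<g[1])&(s>70)&(z>.01),bx))
E
```

```text
[0.4812 0.0389 0.0426] [[0.995, -0.099, 0.0], [-0.099, -0.995, 0.001], [0.0, -0.001, -1.0]]
top boardB ([470.1, -195.7], [85.9, 113.5], 84.8, 707, np.float64(23.6))
top boardG None
top purpleL ([569.9, 198.3], [49.1, 49.2], 2.5, 246, np.float64(5.6))
top purpleLL ([686.6, 201.7], [48.2, 48.1], 0.0, 233, np.float64(5.5))
top sheetB ([452.0, -198.5], [114.4, 117.5], 87.7, 592, np.float64(0.8))
([567.9, -190.5], [73.2, 77.5], 87.7, 550, np.float64(28.5))
([569.4, -188.3], [87.3, 78.6], 88.8, 178, np.float64(30.7))
([458.7, -191.8], [76.1, 77.5], 85.8, 173, np.float64(25.9))
```

>>> {"api": "servo_tool", "payload": {"motion": [[0, 0, 0.015, 0, 0, 0, 0], [0, 0, 0.035, 0, 0, 0, 0], [0, 0, 0.055, 0, 0, 0, 0], [0, 0, 0.075, 0, 0, 0, 0], [0, 0, 0.095, 0, 0, 0, 0], [0, 0, 0.109, 0, 0, 0, 0], [0, 0, 0.1145, 0, 0, 0, 0], [0, 0, 0.1145, 0, 0, 0, 0], [0, 0, 0.1145, -0.004, 0, 0, 0], [0, 0, 0.1145, -0.008, 0, 0, 0], [0, 0, 0.1145, -0.013, 0, 0, 0], [0, 0, 0.1145, -0.02, 0, 0, 0], [0, 0, 0.1145, -0.03, 0, 0, 0], [0, 0, 0.1145, -0.042, 0, 0, 0], [0, 0, 0.1145, -0.054, 0, 0, 0], [0, 0, 0.1145, -0.066, 0, 0, 0], [0, 0, 0.1145, -0.075, 0, 0, 0], [0, 0, 0.1145, -0.08, 0, 0, 0], [0, 0, 0.1145, -0.08, 0, 0, 0], [0, 0, 0.1145, -0.08, 0, 0, 0]]}}

```text
clock: 21.38
position: [0.4689, -0.0754, 0.122]
ee_rot: [0.999, -0.05, -0.0, -0.0]
ft_force: [-0.7, -0.8, -1.9]
grip_width: 0.222
```

```bash
python3 - <<'E'
from h import *
im=held('side','s9.png'); cv2.imwrite('pics/c9.png',cv2.resize(im[120:220,260:420],None,fx=4,fy=4))
im,P,T=shot('side');hh,s,v=cv2.split(cv2.cvtColor(im,cv2.COLOR_BGR2HSV));z=P[...,2]
print(rect(P,(hh>100)&(hh<125)&(s>70)&(z>.08),(.37,.55,-.28,-.1)))
E
```

```text
pos [ 0.4689 -0.0754  0.122 ] yaw_y -95.71 tilt [-0.0005  0.0001] h 84.2 F [-0.7 -0.8 -1.9] side ([457.0, -191.2], [103.9, 82.4], 84.0, 228, np.float64(97.4))
offset in tool (raw) [-0.0003  0.1164]
([460.8, -167.7], [126.8, 78.5], 82.3, 181, np.float64(97.9))
```

View pics/c9.png

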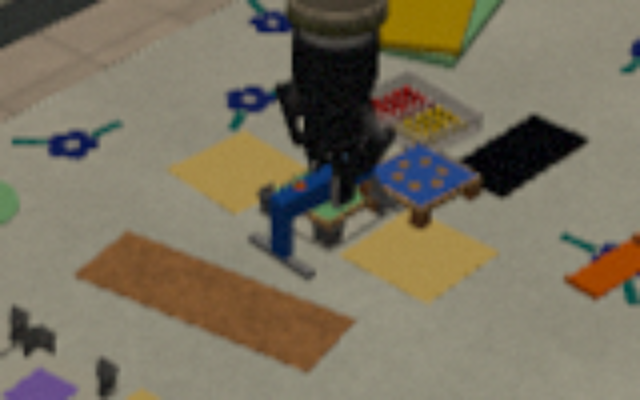

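>>> {"api": "servo_tool", "payload": {"motion": [[0, 0.006, -0.002, 0, 0, 0, -1], [0, 0.018, -0.008, 0, 0, 0, -4], [0, 0.034, -0.016, 0, 0, 0, -9], [0, 0.05, -0.025, 0, 0, 0, -15], [0, 0.066, -0.034, 0, 0, 0, -22], [0, 0.081, -0.042, 0, 0, 0, -29], [0, 0.091, -0.047, 0, 0, 0, -36], [0, 0.0965, -0.05, 0, 0, 0, -43], [0, 0.0965, -0.05, 0, 0, 0, -50], [0, 0.0965, -0.05, 0, 0, 0, -57], [0, 0.0965, -0.05, 0, 0, 0, -64], [0, 0.0965, -0.05, 0, 0, 0, -71], [0, 0.0965, -0.05, 0, 0, 0, -78], [0, 0.0965, -0.05, 0, 0, 0, -85], [0, 0.0965, -0.05, 0, 0, 0, -90], [0, 0.0965, -0.05, 0, 0, 0, -93], [0, 0.0965, -0.05, 0, 0, 0, -95], [0, 0.0965, -0.05, 0, 0, 0, -95]]}}

```text
clock: 23.72
position: [0.5705, -0.035, 0.1222]
ee_rot: [0.711, 0.703, 0.0, -0.0]
ft_force: [-0.8, -0.1, -3.3]
grip_width: 0.218
```

>>> {"api": "servo_tool", "payload": {"motion": [[0, 0, 0, 0, 0, 0, -2], [0, 0, 0, 0, 0, 0, -6], [0, 0, 0, 0, 0, 0, -12], [0, 0, 0, 0, 0, 0, -19], [0, 0, 0, 0, 0, 0, -26], [0, 0, 0, 0, 0, 0, -33], [0, 0, 0, 0, 0, 0, -40], [0, 0, 0, 0, 0, 0, -47], [0, 0, 0, 0, 0, 0, -54], [0, 0, 0, 0, 0, 0, -61], [0, 0, 0, 0, 0, 0, -68], [0, 0, 0, 0, 0, 0, -75], [0, 0, 0, 0, 0, 0, -82], [0, 0, 0, 0, 0, 0, -87], [0, 0, 0, 0, 0, 0, -90], [0, 0, 0, 0, 0, 0, -92], [0, 0, 0, 0, 0, 0, -92], [0, 0, 0, 0, 0, 0, -92]]}}

```text
clock: 25.98
position: [0.5702, -0.0352, 0.1223]
ee_rot: [-0.011, 1.0, 0.0, 0.0]
ft_force: [-0.4, -0.5, -2.1]
grip_width: 0.221
```

```bash
python3 - <<'E'
from h import *
o=monitor.get_obs();print(o['joint_pos'].round(2))
im=held('top','t10.png'); im=held('side','s10.png'); im,P,T,m=report('top',['purpleL','purpleLL','sheetL'])
hh,s,v=cv2.split(cv2.cvtColor(im,cv2.COLOR_BGR2HSV));z=P[...,2]
print(rect(P,(hh>95)&(hh<125)&(s>80)&(z>.08)&(z<.11),(.5,.64,.02,.16)))
cv2.imwrite('pics/c10.png',cv2.resize(im[90:230,200:360],None,fx=4,fy=4))
E
```

```text
[ 0.99  0.8  -1.43  1.69  0.81  1.39  2.59]
pos [ 0.5702 -0.0352  0.1223] yaw_y 91.27 tilt [0.0001 0.    ] h 84.5 F [-0.4 -0.5 -2.1] top ([563.2, 74.9], [97.0, 82.1], 89.6, 720, np.float64(95.8))
offset in tool (raw) [0.0046 0.1103]
pos [ 0.5702 -0.0353  0.1224] yaw_y 91.27 tilt [ 0.0002 -0.0004] h 84.6 F [-0.7 -0.8 -1.9] side ([566.4, 82.8], [84.7, 93.0], 1.9, 293, np.float64(97.4))
offset in tool (raw) [0.0012 0.1181]
top purpleL ([570.2, 198.8], [48.5, 48.4], 4.7, 244, np.float64(5.2))
top purpleLL ([686.8, 201.3], [47.3, 46.8], 1.1, 233, np.float64(5.1))
top sheetL ([453.5, 185.2], [114.0, 115.4], 2.6, 1353, np.float64(0.9))
([565.5, 83.1], [74.4, 75.1], 89.8, 588, np.float64(96.0))
```

View pics/c10.png

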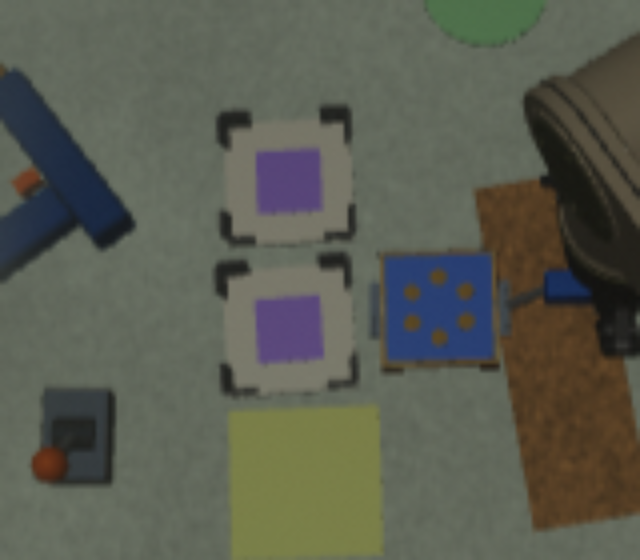

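>>> {"api": "servo_tool", "payload": {"motion": [[0, -0.001, 0.004, 0, 0, 0, 0], [0, -0.002, 0.012, 0, 0, 0, 0], [0, -0.004, 0.024, 0, 0, 0, -0.5], [0, -0.005, 0.038, 0, 0, 0, -0.5], [0, -0.006, 0.052, 0, 0, 0, -1], [0, -0.007, 0.066, 0, 0, 0, -1], [0, -0.008, 0.08, 0, 0, 0, -1.5], [0, -0.01, 0.094, 0, 0, 0, -1.5], [0, -0.0114, 0.106, 0.005, 0, 0, -2], [0, -0.0114, 0.113, 0.013, 0, 0, -2], [0, -0.0114, 0.1155, 0.023, 0, 0, -2], [0, -0.0114, 0.1155, 0.032, 0, 0, -2], [0, -0.0114, 0.1155, 0.037, 0, 0, -2], [0, -0.0114, 0.1155, 0.039, 0, 0, -2], [0, -0.0114, 0.1155, 0.039, 0, 0, -2], [0, -0.0114, 0.1155, 0.039, 0, 0, -2]]}}

```text
clock: 28.12
position: [0.5791, 0.0805, 0.0836]
ee_rot: [-0.029, 1.0, 0.0, 0.0]
ft_force: [0.1, -0.4, -3.6]
grip_width: 0.223
```

```bash
cat >> h.py <<'E'
def boards(cam,name=None,zmin=.01):
    im,P,T=shot(cam,name);hh,s,v=cv2.split(cv2.cvtColor(im,cv2.COLOR_BGR2HSV));z=P[...,2]
    for n,g in (('green',(35,85)),('blue',(100,125))):
        m=((hh>g[0])&(hh<g[1])&(s>80)&(z>zmin)&(z<.11)).astype(np.uint8)
        k,lab,st,ce=cv2.connectedComponentsWithStats(cv2.morphologyEx(m,cv2.MORPH_CLOSE,np.ones((5,5),np.uint8)))
        for i in range(1,k):
            r=rect(P,(m>0)&(lab==i),(.35,.8,-.3,.3))
            if r and 55<min(r[1]) and max(r[1])<100: print(cam,n,r)
    return im,P
E
python3 - <<'E'
from h import *
im=held('side','s11.png')
boards('side'); im,P=boards('top','t11.png'); report('top',['purpleLL'])
cv2.imwrite('pics/c11.png',cv2.resize(im[90:230,200:360],None,fx=4,fy=4))
E
```

```text
pos [0.5791 0.0805 0.0836] yaw_y 93.29 tilt [0.0005 0.    ] h 45.8 F [ 0.1 -0.4 -3.6] side ([571.6, 200.6], [88.1, 86.6], 5.1, 330, np.float64(58.7))
offset in tool (raw) [0.0006 0.1203]
side green ([569.1, -188.7], [77.9, 82.8], 0.6, 174, np.float64(30.6))
side blue ([571.7, 200.5], [78.9, 74.2], 0.9, 233, np.float64(59.2))
top green ([569.7, -190.1], [73.6, 75.5], 86.9, 342, np.float64(28.7))
top blue ([570.3, 198.0], [76.3, 75.5], 3.8, 550, np.float64(57.2))
top purpleLL ([687.2, 201.5], [47.6, 46.9], 1.2, 225, np.float64(5.2))
```

View pics/c11.png

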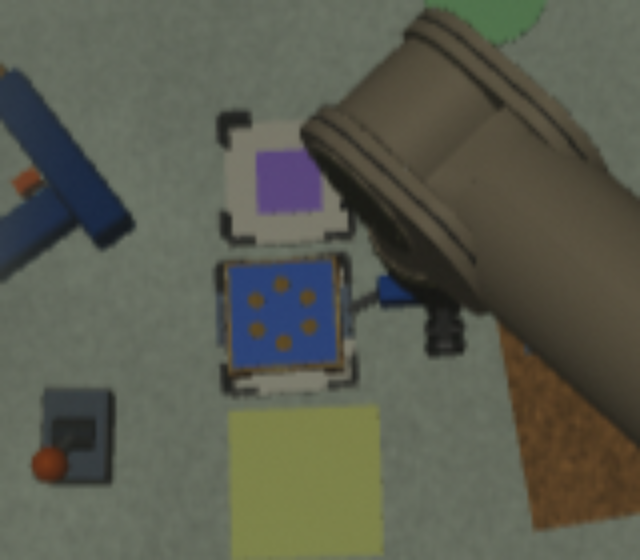

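>>> {"api": "servo_tool", "payload": {"motion": [[0, 0, 0, 0.006, 0, 0, 0], [0, 0, 0, 0.013, 0, 0, 0], [0, 0, 0, 0.019, 0, 0, 0], [0, 0, 0, 0.024, 0, 0, 0], [0, 0, 0, 0.028, 0, 0, 0], [0, 0, 0, 0.032, 0, 0, 0], [0, 0, 0, 0.036, 0, 0, 0], [0, 0, 0, 0.036, 0, 0, 0], [0, 0, 0, 0.036, 0, 0, 0]]}}

```text
clock: 29.45
position: [0.579, 0.0806, 0.0475]
ee_rot: [-0.029, 1.0, 0.0, 0.0]
ft_force: [-0.2, -0.2, -1.1]
grip_width: 0.222
```

```bash
python3 - <<'E'
from h import *
held('side'); boards('side'); boards('top')
E
```

```text
pos [0.579  0.0806 0.0475] yaw_y 93.3 tilt [0.0003 0.    ] h 9.7 F [-0.2 -0.2 -1.1] side ([570.8, 201.9], [98.8, 100.6], 5.8, 354, np.float64(30.1))
offset in tool (raw) [0.0012 0.1216]
side green ([571.4, -185.9], [78.3, 80.7], 88.7, 174, np.float64(30.6))
side blue ([575.6, 199.2], [76.5, 81.3], 90.0, 228, np.float64(30.6))
top green ([569.0, -190.4], [72.6, 77.1], 88.2, 376, np.float64(28.6))
top blue ([569.1, 197.6], [76.3, 75.9], 3.1, 530, np.float64(28.6))
```

>>> {"api": "servo_tool", "payload": {"motion": [[0, 0, -0.006, 0, 0, 0, 0], [0, 0, -0.018, 0, 0, 0, 0], [0, 0, -0.034, 0, 0, 0, 0], [0, 0, -0.05, 0, 0, 0, 0.3], [0, 0, -0.066, 0, 0, 0, 0.6], [0, 0, -0.082, 0, 0, 0, 1], [0, 0, -0.098, 0, 0, 0, 1.5], [0, 0, -0.112, 0, 0, 0, 2], [0, 0, -0.12, 0, 0, 0, 2], [0, 0, -0.12, -0.03, 0, 0, 2], [0, 0, -0.12, -0.07, 0, 0, 2], [0, 0, -0.12, -0.07, 0, 0, 2], [0, 0, -0.12, -0.07, 0, 0, 2]]}}

```text
clock: 31.22
position: [0.5856, -0.0394, 0.1166]
ee_rot: [-0.011, 1.0, -0.0, -0.0]
ft_force: [-0.6, -0.1, -2.6]
grip_width: 0.223
```

```bash
python3 - <<'E'
from h import *
held('side'); boards('side'); im,P=boards('top','t12.png'); report('top',['purpleLL'])
i2,P2,_=shot('side','s12.png')
for n,i,Q in (('top',im,P),('side',i2,P2)):
    hh,s,v=cv2.split(cv2.cvtColor(i,cv2.COLOR_BGR2HSV));z=Q[...,2]
    near=(abs(Q[...,0]-.48)<.07)&(abs(Q[...,1]-.355)<.05)
    for nm,m in (('ball',near&(s>120)&(hh<18)),('grey',near&(s<70)&(z>.012)&(z<.05)),('grey2',near&(z>.045)&(s<100))):
        q=Q[m]; 
        if len(q): print(n,nm,len(q),'min',q.min(0).round(3),'max',q.max(0).round(3),'med',np.median(q,0).round(3))
cv2.imwrite('pics/c12.png',np.hstack([cv2.resize(im[120:230,190:290],None,fx=4,fy=4),cv2.resize(i2[200:310,200:300],None,fx=4,fy=4)]))
E
```

```text
pos [ 0.5856 -0.0394  0.1166] yaw_y 91.31 tilt [-0.0005 -0.0003] h 78.8 F [-0.6 -0.1 -2.6] side None
side green ([569.4, -188.0], [78.8, 84.3], 3.8, 163, np.float64(30.7))
side blue ([572.9, 202.2], [80.3, 74.2], 2.3, 229, np.float64(30.9))
top blue ([570.6, 197.6], [76.7, 75.2], 3.5, 533, np.float64(29.0))
top purpleLL ([686.6, 201.7], [47.0, 47.4], 1.2, 232, np.float64(5.7))
top ball 59 min [0.442 0.343 0.094] max [0.464 0.366 0.114] med [0.452 0.353 0.104]
top grey 347 min [0.45  0.329 0.012] max [0.521 0.38  0.047] med [0.489 0.349 0.025]
top grey2 20 min [0.44  0.343 0.046] max [0.48  0.365 0.101] med [0.469 0.352 0.067]
side ball 49 min [0.443 0.35  0.079] max [0.465 0.37  0.109] med [0.45  0.362 0.103]
side grey 291 min [0.451 0.33  0.012] max [0.526 0.384 0.049] med [0.479 0.363 0.027]
side grey2 19 min [0.45  0.347 0.047] max [0.48  0.362 0.108] med [0.47  0.36  0.061]
```

View pics/c12.png

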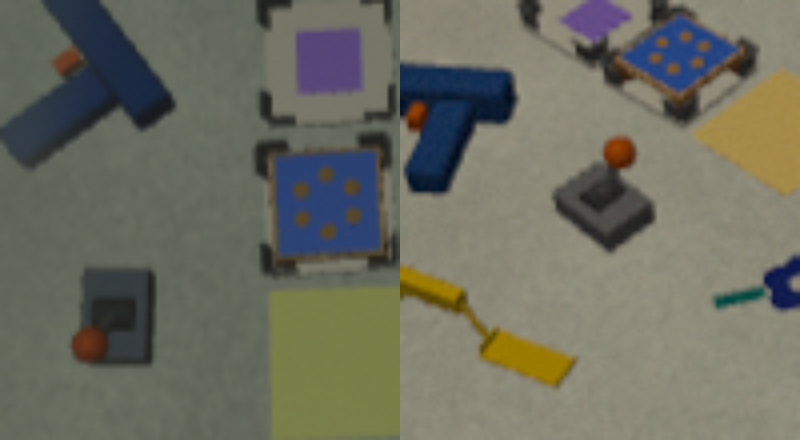

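>>> {"api": "servo_tool", "payload": {"motion": [[0, 0, 0, -0.04, 0, 0, 0], [0, 0.02, 0.03, -0.075, 0, 0, 1.3], [0, 0.045, 0.07, -0.075, 0, 0, 1.3], [0, 0.07, 0.113, -0.075, 0, 0, 1.3], [0, 0.096, 0.155, -0.075, 0, 0, 1.3], [0, 0.122, 0.197, -0.075, 0, 0, 1.3], [0, 0.148, 0.239, -0.075, 0, 0, 1.3], [0, 0.166, 0.268, -0.075, 0, 0, 1.3], [0, 0.174, 0.2806, -0.075, 0, 0, 1.3], [0, 0.174, 0.2806, -0.075, 0, 0, 1.3], [0, 0.174, 0.2806, -0.05, 0, 0, 1.3], [0, 0.174, 0.2806, -0.025, 0, 0, 1.3], [0, 0.174, 0.2806, -0.0094, 0, 0, 1.3], [0, 0.174, 0.2806, -0.0094, 0, 0, 1.3], [0, 0.174, 0.2806, -0.0094, 0, 0, 1.3]]}}

```text
clock: 33.35
position: [0.4061, 0.2374, 0.1274]
ee_rot: [0.0, 1.0, 0.0, 0.0]
ft_force: [0.7, -0.7, -1.7]
grip_width: 0.223
```

```bash
cat >> h.py <<'E'
def ball():
    for n in ('top','side'):
        i,Q,_=shot(n);hh,s,v=cv2.split(cv2.cvtColor(i,cv2.COLOR_BGR2HSV))
        m=(abs(Q[...,0]-.485)<.08)&(abs(Q[...,1]-.355)<.03)&(s>120)&(hh<18)&(Q[...,2]>.05);q=Q[m]
        print('ball',n,len(q),q.min(0).round(3),q.max(0).round(3)) if len(q) else print(n,'no ball')
E
python3 - <<'E'
from h import *
held('side');ball();boards('side');boards('top')
E
```

```text
pos [0.4061 0.2374 0.1274] yaw_y 89.98 tilt [0.0006 0.0006] h 89.6 F [ 0.7 -0.7 -1.7] side ([430.8, 332.8], [90.5, 24.7], 48.6, 56, np.float64(105.0))
offset in tool (raw) [-0.0247  0.0954]
top no ball
ball side 49 [0.441 0.348 0.078] [0.466 0.37  0.113]
side green ([569.6, -186.7], [82.9, 78.4], 84.7, 171, np.float64(30.7))
side blue ([572.2, 200.9], [77.0, 74.8], 2.6, 229, np.float64(30.8))
top green ([567.6, -190.3], [72.6, 78.1], 88.1, 552, np.float64(28.5))
top blue ([570.2, 197.5], [75.9, 75.5], 2.3, 532, np.float64(28.7))
```

>>> {"api": "servo_tool", "payload": {"motion": [[0, -0.012, 0, 0, 0, 0, 0], [0, -0.024, 0, 0, 0, 0, 0], [0, -0.036, 0, 0, 0, 0, 0], [0, -0.048, 0, 0, 0, 0, 0], [0, -0.06, 0, 0, 0, 0, 0], [0, -0.072, 0, 0, 0, 0, 0], [0, -0.084, 0, 0, 0, 0, 0], [0, -0.092, 0, 0, 0, 0, 0], [0, -0.095, 0, 0, 0, 0, 0], [0, -0.095, 0, 0, 0, 0, 0], [0, -0.095, 0, 0, 0, 0, 0]]}}

```text
clock: 34.98
position: [0.4977, 0.2375, 0.1261]
ee_rot: [-0.002, 1.0, -0.001, -0.003]
ft_force: [-13.6, -3.5, 1.3]
grip_width: 0.222
```

```bash
python3 - <<'E'
from h import *
held('side');ball()
E
```

```text
pos [0.4977 0.2375 0.1261] yaw_y 90.21 tilt [-0.0052 -0.0021] h 88.3 F [-13.6  -3.5   1.3] side ([523.4, 359.5], [24.9, 17.6], 60.8, 40, np.float64(102.2))
offset in tool (raw) [-0.0262  0.1219]
ball top 47 [0.514 0.342 0.095] [0.535 0.366 0.108]
ball side 41 [0.514 0.351 0.089] [0.536 0.369 0.108]
```

>>> {"api": "servo_tool", "payload": {"motion": [[0, 0, 0, 0, 0, 0, 0], [0, 0, 0, 0, 0, 0, 0], [0, 0, 0, 0, 0, 0, 0], [0, 0, 0, 0, 0, 0, 0], [0, 0, 0, 0, 0, 0, 0], [0, 0, 0, 0, 0, 0, 0], [0, 0, 0, 0, 0, 0, 0], [0, 0, 0, 0, 0, 0, 0], [0, 0, 0, 0, 0, 0, 0], [0, 0, 0, 0, 0, 0, 0], [0, 0, 0, 0, 0, 0, 0], [0, 0, 0, 0, 0, 0, 0], [0, 0, 0, 0, 0, 0, 0], [0, 0, 0, 0, 0, 0, 0], [0, 0, 0, 0, 0, 0, 0], [0, 0, 0, 0, 0, 0, 0], [0, 0, 0, 0, 0, 0, 0], [0, 0, 0, 0, 0, 0, 0], [0, 0, 0, 0, 0, 0, 0], [0, 0, 0, 0, 0, 0, 0]]}}

```text
clock: 37.62
position: [0.4977, 0.2376, 0.1261]
ee_rot: [-0.002, 1.0, -0.001, -0.003]
ft_force: [-13.4, -2.4, 1.6]
grip_width: 0.222
```

```bash
python3 - <<'E'
from h import *
held('side');ball();boards('side');boards('top')
E
```

```text
pos [0.4977 0.2376 0.1261] yaw_y 90.22 tilt [-0.0051 -0.002 ] h 88.3 F [-13.4  -2.4   1.6] side ([526.4, 358.7], [20.8, 19.8], 84.7, 39, np.float64(102.9))
offset in tool (raw) [-0.0292  0.121 ]
ball top 48 [0.514 0.343 0.093] [0.535 0.366 0.109]
ball side 40 [0.513 0.351 0.087] [0.533 0.369 0.109]
side green ([570.5, -186.7], [80.1, 79.4], 88.7, 169, np.float64(30.4))
side blue ([572.1, 202.1], [73.7, 73.2], 4.8, 170, np.float64(30.9))
top green ([567.8, -190.2], [73.6, 77.8], 88.0, 551, np.float64(28.5))
```

>>> {"api": "servo_tool", "payload": {"motion": [[0, 0, 0, 0, 0, 0, 0], [0, 0.015, 0, 0, 0, 0, 0], [0, 0.03, 0, -0.03, 0, 0, 0], [0, 0.03, 0, -0.07, 0, 0, 0], [0, 0.01, 0, -0.07, 0, 0, 0], [0, -0.03, 0, -0.07, 0, 0, 0], [0, -0.07, 0, -0.07, 0, 0, 0], [0, -0.085, 0, -0.07, 0, 0, 0], [0, -0.085, 0, -0.03, 0, 0, 0], [0, -0.085, 0, 0, 0, 0, 0], [0, -0.085, 0, 0, 0, 0, 0], [0, -0.065, 0, 0, 0, 0, 0], [0, -0.05, 0, 0, 0, 0, 0], [0, -0.036, 0, 0, 0, 0, 0], [0, -0.022, 0, 0, 0, 0, 0], [0, -0.008, 0, 0, 0, 0, 0], [0, 0.006, 0, 0, 0, 0, 0], [0, 0.016, 0, 0, 0, 0, 0], [0, 0.022, 0, 0, 0, 0, 0], [0, 0.022, 0, 0, 0, 0, 0]]}}

```text
clock: 40.38
position: [0.48, 0.237, 0.1274]
ee_rot: [0.001, 1.0, 0.0, 0.002]
ft_force: [5.2, 0.1, -4.0]
grip_width: 0.223
```

```bash
python3 - <<'E'
from h import *
held('side');ball();boards('side');boards('top')
E
```

```text
pos [0.48   0.237  0.1274] yaw_y 89.88 tilt [0.0033 0.0007] h 89.6 F [ 5.2  0.1 -4. ] side ([458.4, 328.6], [21.7, 81.4], 18.8, 42, np.float64(103.9))
offset in tool (raw) [0.0218 0.0915]
ball top 58 [0.437 0.343 0.092] [0.458 0.366 0.108]
ball side 50 [0.437 0.35  0.072] [0.46 0.37 0.11]
side green ([572.0, -188.0], [79.2, 82.3], 85.1, 168, np.float64(30.1))
side blue ([573.2, 201.6], [73.6, 75.6], 5.8, 152, np.float64(30.9))
top green ([568.5, -190.5], [73.7, 79.5], 88.3, 549, np.float64(28.7))
top blue ([581.1, 189.8], [55.6, 57.3], 4.0, 170, np.float64(28.8))
```

>>> {"api": "servo_tool", "payload": {"motion": [[0, -0.02, 0, 0, 0, 0, 0], [0, -0.025, 0, -0.04, 0, 0, 0], [0, -0.03, -0.03, -0.065, 0, 0, -0.5], [0, -0.045, -0.075, -0.065, 0, 0, -1], [0, -0.06, -0.12, -0.065, 0, 0, -1.3], [0, -0.075, -0.165, -0.065, 0, 0, -1.3], [0, -0.09, -0.21, -0.065, 0, 0, -1.3], [0, -0.1, -0.25, -0.065, 0, 0, -1.3], [0, -0.1066, -0.2764, -0.065, 0, 0, -1.3], [0, -0.1066, -0.2764, -0.02, 0, 0, -1.3], [0, -0.1066, -0.2764, 0.025, 0, 0, -1.3], [0, -0.1066, -0.2764, 0.06, 0, 0, -1.3], [0, -0.1066, -0.2764, 0.079, 0, 0, -1.3], [0, -0.1066, -0.2764, 0.079, 0, 0, -1.3], [0, -0.1066, -0.2764, 0.079, 0, 0, -1.3]]}}

```text
clock: 42.5
position: [0.5859, -0.0388, 0.0492]
ee_rot: [-0.011, 1.0, 0.0, 0.001]
ft_force: [-0.1, -0.1, -1.2]
grip_width: 0.222
```

```bash
python3 - <<'E'
from h import *
held('side');ball();boards('side');boards('top','t13.png')
E
```

```text
pos [ 0.5859 -0.0388  0.0492] yaw_y 91.3 tilt [0.0018 0.0002] h 11.4 F [-0.1 -0.1 -1.2] side None
ball top 58 [0.437 0.343 0.089] [0.457 0.366 0.107]
ball side 49 [0.435 0.35  0.075] [0.461 0.37  0.11 ]
side green ([570.5, -187.5], [78.7, 80.5], 85.6, 172, np.float64(30.7))
side blue ([574.2, 201.1], [77.9, 74.8], 5.0, 225, np.float64(30.9))
top blue ([569.7, 197.8], [75.7, 75.2], 3.0, 532, np.float64(28.5))
```

```bash
python3 - <<'E'
from h import *
o=monitor.get_obs();M=R.from_quat(o['ee_rot']).as_matrix()
for c in('top','side'):
    im,P,T=shot(c); Q=(P-o['position'])@M  # tool coords
    m=(Q[...,1]>.06)&(Q[...,1]<.175)&(abs(Q[...,0])<.03)&(P[...,2]>.007)
    q=Q[m]; print(c,len(q),'ymax',q[:,1].max().round(4),'x',q[:,0].min().round(4),q[:,0].max().round(4))
    b=q[(q[:,1]<.16)&(q[:,1]>.085)&(abs(q[:,0])<.017)]
    A=np.c_[b[:,:2],np.ones(len(b))];print(' plane z=',np.linalg.lstsq(A,b[:,2],rcond=None)[0].round(3),len(b),'at118')
    f=Q[(Q[...,1]<-.05)&(Q[...,1]>-.075)&(abs(Q[...,0])<.05)&(Q[...,2]>.015)&(P[...,2]>.006)]
    if len(f): print(' foot',f.mean(0).round(4),f[:,0].min().round(4),f[:,0].max().round(4), 'z vs x',np.polyfit(f[:,0],f[:,2],1).round(3))
E
```

```text
top 460 ymax 0.167 x -0.029 0.0238
 plane z= [-0.001 -0.003  0.035] 260 at118
 foot [ 0.0321 -0.0622  0.031 ] 0.018 0.0435 z vs x [0.031 0.03 ]
side 280 ymax 0.1723 x -0.0235 0.022
 plane z= [-0.021 -0.007  0.034] 113 at118
 foot [ 0.0077 -0.0586  0.0275] -0.0263 0.0358 z vs x [0.053 0.027]
```

>>> {"api": "servo_tool", "payload": {"motion": [[0, 0.001, 0.006, 0.0017, 0, 0, -0.5], [0, 0.0015, 0.018, 0.0017, 0, 0, -1], [0, 0.002, 0.034, 0.0017, 0, 0, -1.5], [0, 0.0025, 0.05, 0.0017, 0, 0, -2], [0, 0.003, 0.068, 0.0017, 0, 0, -2], [0, 0.0035, 0.086, 0.0017, 0, 0, -2], [0, 0.004, 0.104, 0.0017, 0, 0, -2], [0, 0.0042, 0.115, 0.0017, 0, 0, -2], [0, 0.0042, 0.1185, 0.0017, 0, 0, -2], [0, 0.0042, 0.1185, 0.0017, 0, 0, -2], [0, 0.0042, 0.1185, -0.003, 0, 0, -2], [0, 0.0042, 0.1185, -0.007, 0, 0, -2], [0, 0.0042, 0.1185, -0.012, 0, 0, -2], [0, 0.0042, 0.1185, -0.02, 0, 0, -2], [0, 0.0042, 0.1185, -0.03, 0, 0, -2], [0, 0.0042, 0.1185, -0.041, 0, 0, -2], [0, 0.0042, 0.1185, -0.05, 0, 0, -2], [0, 0.0042, 0.1185, -0.055, 0, 0, -2], [0, 0.0042, 0.1185, -0.055, 0, 0, -2], [0, 0.0042, 0.1185, -0.055, 0, 0, -2]]}}

```text
clock: 45.35
position: [0.5781, 0.0792, 0.1024]
ee_rot: [-0.029, 1.0, -0.0, -0.0]
ft_force: [-0.2, 0.3, -2.7]
grip_width: 0.224
```

```bash
python3 - <<'E'
from h import *
held('side','s14.png');boards('side');im,P=boards('top','t14.png')
i2=cv2.imread('pics/s14.png')
cv2.imwrite('pics/c14.png',np.hstack([cv2.resize(im[100:220,200:320],None,fx=3,fy=3),cv2.resize(i2[140:260,200:320],None,fx=3,fy=3)]))
E
```

```text
pos [0.5781 0.0792 0.1024] yaw_y 93.3 tilt [-0.0004 -0.0002] h 64.6 F [-0.2  0.3 -2.7] side ([569.9, 201.6], [84.7, 89.8], 3.7, 333, np.float64(77.5))
offset in tool (raw) [0.0012 0.1227]
side green ([572.4, -187.5], [79.4, 80.7], 86.4, 176, np.float64(30.3))
side blue ([572.3, 201.6], [76.8, 77.3], 4.0, 232, np.float64(78.3))
top green ([570.6, -190.4], [73.2, 73.5], 87.8, 303, np.float64(28.6))
top blue ([569.5, 197.8], [77.1, 75.3], 4.1, 563, np.float64(75.8))
```

View pics/c14.png

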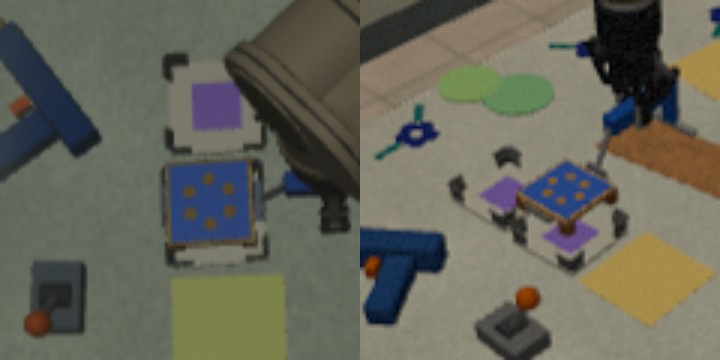

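>>> {"api": "servo_tool", "payload": {"motion": [[0, 0.004, 0, 0, 0, 0, 0], [0, 0.012, 0, 0, 0, 0, 0.4], [0, 0.024, 0, 0, 0, 0, 0.8], [0, 0.039, -0.001, 0, 0, 0, 1.2], [0, 0.054, -0.001, 0, 0, 0, 1.6], [0, 0.069, -0.001, 0, 0, 0, 2], [0, 0.084, -0.002, 0, 0, 0, 2.4], [0, 0.099, -0.002, 0, 0, 0, 2.8], [0, 0.111, -0.002, 0, 0, 0, 2.8], [0, 0.119, -0.002, 0, 0, 0, 2.8], [0, 0.122, -0.002, 0, 0, 0, 2.8], [0, 0.122, -0.002, 0.008, 0, 0, 2.8], [0, 0.122, -0.002, 0.02, 0, 0, 2.8], [0, 0.122, -0.002, 0.032, 0, 0, 2.8], [0, 0.122, -0.002, 0.042, 0, 0, 2.8], [0, 0.122, -0.002, 0.049, 0, 0, 2.8], [0, 0.122, -0.002, 0.055, 0, 0, 2.8], [0, 0.122, -0.002, 0.0605, 0, 0, 2.8], [0, 0.122, -0.002, 0.0605, 0, 0, 2.8], [0, 0.122, -0.002, 0.0605, 0, 0, 2.8]]}}

```text
clock: 48.0
position: [0.4568, 0.0703, 0.0424]
ee_rot: [-0.004, 1.0, -0.0, 0.0]
ft_force: [0.1, 0.5, -0.5]
grip_width: 0.219
```

```bash
python3 - <<'E'
from h import *
held('side');boards('side');boards('top');print(monitor.get_obs()['joint_pos'].round(2))
E
```

```text
pos [0.4568 0.0703 0.0424] yaw_y 90.49 tilt [ 0.0004 -0.    ] h 4.6 F [ 0.1  0.5 -0.5] side ([455.0, 191.5], [85.9, 89.1], 89.9, 395, np.float64(25.0))
offset in tool (raw) [0.0007 0.1212]
side green ([573.1, -186.0], [75.7, 86.0], 81.1, 175, np.float64(31.0))
side blue ([456.5, 194.0], [74.7, 75.3], 1.3, 256, np.float64(25.6))
top green ([568.1, -190.5], [73.5, 78.1], 87.7, 549, np.float64(28.4))
top blue ([453.6, 190.1], [73.4, 75.4], 0.3, 558, np.float64(23.5))
[ 0.89  0.56 -1.32  2.03  0.63  1.06  2.41]
```

>>> {"api": "servo_tool", "payload": {"motion": [[0, 0, -0.006, 0, 0, 0, 0], [0, 0, -0.018, 0, 0, 0, 0], [0, 0, -0.034, 0, 0, 0, 0], [0, 0, -0.05, 0, 0, 0, 0.5], [0, 0, -0.066, 0, 0, 0, 1], [0, 0, -0.082, 0, 0, 0, 1.5], [0, 0, -0.098, 0, 0, 0, 2], [0, 0, -0.112, 0, 0, 0, 2.5], [0, 0, -0.12, 0, 0, 0, 3], [0, 0, -0.12, 0, 0, 0, 3], [0, 0, -0.12, -0.03, 0, 0, 3], [0, 0, -0.12, -0.08, 0, 0, 3], [0, 0, -0.12, -0.08, 0, 0, 3]]}}

```text
clock: 49.78
position: [0.4729, -0.0402, 0.1116]
ee_rot: [0.029, 1.0, -0.007, -0.003]
ft_force: [-0.3, -1.0, -1.8]
grip_width: 0.219
```

```bash
python3 - <<'E'
from h import *
held('side');boards('side');boards('top')
E
```

```text
pos [ 0.4729 -0.0402  0.1116] yaw_y 86.73 tilt [-0.0064 -0.0137] h 73.8 F [-0.3 -1.  -1.8] side None
side blue ([455.8, 194.0], [80.0, 75.6], 2.2, 257, np.float64(25.9))
top green ([568.6, -194.6], [64.3, 76.4], 87.9, 317, np.float64(28.4))
top blue ([453.4, 190.1], [75.6, 73.1], 89.9, 560, np.float64(23.7))
```

>>> {"api": "servo_tool", "payload": {"motion": [[0, -0.01, 0.01, 0, 0, 0, 10], [0, -0.025, 0.025, 0, 0, 0, 20], [0, -0.045, 0.042, 0, 0, 0, 30.5], [0, -0.065, 0.06, 0, 0, 0, 41], [0, -0.085, 0.077, 0, 0, 0, 51], [0, -0.105, 0.093, 0, 0, 0, 61], [0, -0.1148, 0.1, 0, 0, 0, 71], [0, -0.1148, 0.1, 0, 0, 0, 81], [0, -0.1148, 0.1, 0, 0, 0, 91], [0, -0.1148, 0.1, 0, 0, 0, 101], [0, -0.1148, 0.1, 0, 0, 0, 111], [0, -0.1148, 0.1, 0, 0, 0, 121], [0, -0.1148, 0.1, 0, 0, 0, 131], [0, -0.1148, 0.1, 0, 0, 0, 141], [0, -0.1148, 0.1, 0, 0, 0, 151], [0, -0.1148, 0.1, 0, 0, 0, 161], [0, -0.1148, 0.1, 0, 0, 0, 171], [0, -0.1148, 0.1, 0, 0, 0, 179.5], [0, -0.1148, 0.1, 0, 0, 0, 179.5], [0, -0.1148, 0.1, 0, 0, 0, 179.5]]}}

```text
clock: 52.42
position: [0.5908, 0.0525, 0.1065]
ee_rot: [1.0, -0.022, -0.005, 0.007]
ft_force: [-0.3, 0.4, -1.7]
grip_width: 0.223
```

```bash
python3 - <<'E'
from h import *
held('side');boards('side');im,P=boards('top','t15.png')
cv2.imwrite('pics/c15.png',cv2.resize(im[90:240,200:450],None,fx=3,fy=3))
E
```

```text
pos [0.5908 0.0525 0.1065] yaw_y -92.55 tilt [-0.0112 -0.0129] h 68.7 F [-0.3  0.4 -1.7] side None
side green ([572.3, -186.1], [81.4, 80.8], 88.1, 174, np.float64(30.5))
side blue ([456.6, 192.4], [74.7, 76.4], 2.4, 255, np.float64(25.7))
top green ([568.1, -190.3], [73.3, 79.3], 87.9, 551, np.float64(28.7))
top blue ([453.9, 189.9], [75.5, 73.2], 89.8, 558, np.float64(23.7))
```

View pics/c15.png

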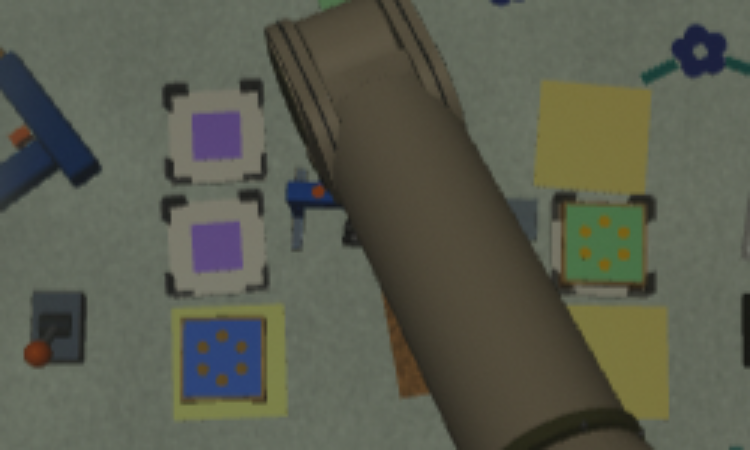

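```bash
cat >> h.py <<'E'
def goto(x,y,z,yaw_y):
    o=monitor.get_obs();M=R.from_quat(o['ee_rot']).as_matrix();a=np.radians(yaw_y)
    ty=np.array([np.cos(a),np.sin(a),0]);tz=np.array([0,0,-1.]);tx=np.cross(ty,tz)
    D=np.c_[tx,ty,tz]
    print('shift',(M.T@(np.array([x,y,z])-o['position'])).round(4),'rot',np.degrees(R.from_matrix(M.T@D).as_rotvec()).round(2))
E
python3 - <<'E'
from h import *
goto(.577,.0462,.0475,-92)
E
```

```text
shift [-0.0132  0.0061  0.0597] rot [ 0.75  0.57 -0.67]
```

>>> {"api": "servo_tool", "payload": {"motion": [[0, -0.0132, 0.0061, 0, 0.75, 0.57, -0.67], [0, -0.0132, 0.0061, 0.02, 0.75, 0.57, -0.67], [0, -0.0132, 0.0061, 0.04, 0.75, 0.57, -0.67], [0, -0.0132, 0.0061, 0.0597, 0.75, 0.57, -0.67], [0, -0.0132, 0.0061, 0.0597, 0.75, 0.57, -0.67], [0, -0.0132, 0.0061, 0.0597, 0.75, 0.57, -0.67], [0, -0.0132, 0.0061, 0.0597, 0.75, 0.57, -0.67]]}}

```text
clock: 53.45
position: [0.5778, 0.0464, 0.0485]
ee_rot: [1.0, -0.018, 0.001, 0.0]
ft_force: [0.8, 0.4, -2.0]
grip_width: 0.221
```

```bash
python3 - <<'E'
from h import *
held('side');boards('side');boards('top');goto(.5733,-.0705,.0475,-92)
E
```

```text
pos [0.5778 0.0464 0.0485] yaw_y -92.1 tilt [ 0.0019 -0.0001] h 10.7 F [ 0.8  0.4 -2. ] side None
side green ([568.1, -188.6], [78.8, 80.5], 87.2, 171, np.float64(30.5))
side blue ([455.8, 192.6], [74.9, 74.7], 0.3, 256, np.float64(25.5))
top green ([567.9, -190.3], [73.4, 77.7], 88.1, 551, np.float64(28.6))
top blue ([453.7, 190.3], [73.2, 75.7], 0.2, 558, np.float64(23.7))
shift [0.     0.1167 0.0008] rot [ 0.01 -0.09 -0.11]
```

>>> {"api": "servo_tool", "payload": {"motion": [[0, 0, 0.015, 0.0008, 0, -0.09, 0], [0, 0, 0.035, 0.0008, 0, -0.09, 0], [0, 0, 0.055, 0.0008, 0, -0.09, 0], [0, 0, 0.075, 0.0008, 0, -0.09, 0], [0, 0, 0.095, 0.0008, 0, -0.09, 0], [0, 0, 0.111, 0.0008, 0, -0.09, 0], [0, 0, 0.1165, 0.0008, 0, -0.09, 0], [0, 0, 0.1165, 0.0008, 0, -0.09, 0], [0, 0, 0.1165, -0.003, 0, -0.09, 0], [0, 0, 0.1165, -0.007, 0, -0.09, 0], [0, 0, 0.1165, -0.012, 0, -0.09, 0], [0, 0, 0.1165, -0.02, 0, -0.09, 0], [0, 0, 0.1165, -0.03, 0, -0.09, 0], [0, 0, 0.1165, -0.041, 0, -0.09, 0], [0, 0, 0.1165, -0.05, 0, -0.09, 0], [0, 0, 0.1165, -0.055, 0, -0.09, 0], [0, 0, 0.1165, -0.055, 0, -0.09, 0], [0, 0, 0.1165, -0.055, 0, -0.09, 0]]}}

```text
clock: 55.85
position: [0.5727, -0.0702, 0.1024]
ee_rot: [1.0, -0.018, -0.001, 0.0]
ft_force: [-0.3, -0.2, -3.1]
grip_width: 0.222
```

```bash
python3 - <<'E'
from h import *
held('side','s16.png');boards('side');boards('top');goto(.4653,-.0815,.1025,-94)
goto(.6965,-.0715,.1025,-95)
E
```

```text
pos [ 0.5727 -0.0702  0.1024] yaw_y -92.1 tilt [-0.0016 -0.    ] h 64.6 F [-0.3 -0.2 -3.1] side ([569.2, -180.5], [97.1, 89.1], 84.3, 236, np.float64(78.1))
offset in tool (raw) [0.0006 0.1103]
side green ([570.1, -185.4], [77.8, 80.0], 1.9, 163, np.float64(77.6))
side blue ([455.8, 192.9], [76.2, 75.0], 1.5, 255, np.float64(25.6))
top blue ([453.8, 190.2], [73.5, 76.0], 0.1, 556, np.float64(23.5))
shift [-1.069e-01  1.520e-02  1.000e-04] rot [0.   0.09 1.9 ]
shift [ 0.1237 -0.0032 -0.0002] rot [0.01 0.09 2.9 ]
```

>>> {"api": "servo_tool", "payload": {"motion": [[0, 0.004, 0, 0, 0, 0, 0], [0, 0.012, 0, 0, 0, 0, 0.4], [0, 0.024, 0, 0, 0, 0, 0.8], [0, 0.039, -0.001, 0, 0, 0, 1.2], [0, 0.054, -0.001, 0, 0, 0, 1.6], [0, 0.069, -0.001, 0, 0, 0, 2], [0, 0.084, -0.002, 0, 0, 0, 2.4], [0, 0.099, -0.002, 0, 0, 0, 2.9], [0, 0.112, -0.003, 0, 0, 0, 2.9], [0, 0.121, -0.003, 0, 0, 0, 2.9], [0, 0.125, -0.003, 0, 0, 0, 2.9], [0, 0.125, -0.003, 0.008, 0, 0, 2.9], [0, 0.125, -0.003, 0.02, 0, 0, 2.9], [0, 0.125, -0.003, 0.032, 0, 0, 2.9], [0, 0.125, -0.003, 0.042, 0, 0, 2.9], [0, 0.125, -0.003, 0.049, 0, 0, 2.9], [0, 0.125, -0.003, 0.055, 0, 0, 2.9], [0, 0.125, -0.003, 0.0605, 0, 0, 2.9], [0, 0.125, -0.003, 0.0605, 0, 0, 2.9], [0, 0.125, -0.003, 0.0605, 0, 0, 2.9]]}}

```text
clock: 58.5
position: [0.6981, -0.0718, 0.0426]
ee_rot: [0.999, -0.044, -0.0, 0.0]
ft_force: [-0.4, -0.1, -1.2]
grip_width: 0.223
```

```bash
python3 - <<'E'
from h import *
held('side');boards('side');boards('top')
E
```

```text
pos [ 0.6981 -0.0718  0.0426] yaw_y -95.0 tilt [-0.0004 -0.0002] h 4.8 F [-0.4 -0.1 -1.2] side ([676.1, -185.1], [107.6, 94.9], 6.7, 244, np.float64(25.1))
offset in tool (raw) [-0.0121  0.1148]
side green ([688.2, -186.0], [78.3, 78.3], 86.4, 155, np.float64(26.3))
side blue ([456.3, 192.7], [75.9, 73.6], 89.4, 258, np.float64(25.8))
top blue ([454.0, 190.1], [73.3, 75.5], 0.2, 559, np.float64(23.6))
```

>>> {"api": "servo_tool", "payload": {"motion": [[0, 0, -0.006, 0, 0, 0, 0], [0, 0, -0.018, 0, 0, 0, 0], [0, 0, -0.034, 0, 0, 0, 0], [0, 0, -0.05, 0, 0, 0, 0], [0, 0, -0.066, 0, 0, 0, 0], [0, 0, -0.082, 0, 0, 0, 0], [0, 0, -0.098, 0, 0, 0, 0], [0, 0, -0.112, 0, 0, 0, 0], [0, 0, -0.12, 0, 0, 0, 0], [0, 0, -0.12, -0.03, 0, 0, 0], [0, 0, -0.12, -0.08, 0, 0, 0], [0, 0, -0.12, -0.08, 0, 0, 0], [0, 0, -0.12, -0.08, 0, 0, 0]]}}

```text
clock: 60.28
position: [0.7082, 0.0474, 0.1216]
ee_rot: [0.999, -0.044, -0.001, 0.0]
ft_force: [-0.6, 0.3, -2.6]
grip_width: 0.221
```

```bash
python3 - <<'E'
from h import *
held('side');boards('side');boards('top'); im,P,T,m=report('top',['sheetG','cork']); goto(.5105,-.0162,.12,8.7);goto(.5105,-.0162,.039,8.7)
E
```

```text
pos [0.7082 0.0474 0.1216] yaw_y -95.03 tilt [-0.0015 -0.0007] h 83.8 F [-0.6  0.3 -2.6] side None
side green ([687.1, -188.8], [77.1, 78.0], 84.0, 156, np.float64(25.9))
side blue ([456.6, 191.8], [75.4, 77.1], 0.1, 255, np.float64(25.5))
top green ([686.7, -192.2], [77.7, 77.1], 83.8, 537, np.float64(23.5))
top blue ([453.9, 190.0], [73.1, 75.0], 0.5, 557, np.float64(23.7))
top sheetG ([686.4, -187.1], [114.5, 118.3], 84.5, 344, np.float64(0.7))
top cork ([556.3, -7.8], [270.3, 87.0], 9.7, 1788, np.float64(0.8))
shift [-0.191   0.0807  0.0013] rot [  -0.13    0.16 -103.71]
shift [-0.1907  0.0806  0.0823] rot [  -0.13    0.16 -103.71]
```

>>> {"api": "servo_tool", "payload": {"motion": [[0, -0.03, 0.012, 0, 0, 0, -10], [0, -0.06, 0.025, 0, 0, 0, -20.5], [0, -0.09, 0.038, 0, 0, 0, -31], [0, -0.12, 0.05, 0, 0, 0, -41.5], [0, -0.15, 0.063, 0, 0, 0, -52], [0, -0.175, 0.074, 0, 0, 0, -62], [0, -0.191, 0.0807, 0, 0, 0, -72], [0, -0.191, 0.0807, 0, 0, 0, -82], [0, -0.191, 0.0807, 0, 0, 0, -92], [0, -0.191, 0.0807, 0, -0.13, 0.16, -103.7], [0, -0.191, 0.0807, 0.02, -0.13, 0.16, -103.7], [0, -0.191, 0.0807, 0.045, -0.13, 0.16, -103.7], [0, -0.191, 0.0807, 0.065, -0.13, 0.16, -103.7], [0, -0.191, 0.0807, 0.076, -0.13, 0.16, -103.7], [0, -0.191, 0.0807, 0.081, -0.13, 0.16, -103.7], [0, -0.191, 0.0807, 0.083, -0.13, 0.16, -103.7], [0, -0.191, 0.0807, 0.083, -0.13, 0.16, -103.7], [0, -0.191, 0.0807, 0.083, -0.13, 0.16, -103.7]]}}

```text
clock: 62.72
position: [0.5114, -0.0161, 0.0398]
ee_rot: [0.652, 0.759, 0.001, 0.001]
ft_force: [-0.6, 0.4, -0.9]
grip_width: 0.223
```

>>> {"api": "servo_tool", "payload": {"motion": [[0, 0, 0, 0.0018, 0, 0, 0], [0, 0, 0, 0.0018, 0, 0, 0], [1, 0, 0, 0.0018, 0, 0, 0], [1, 0, 0, 0.0018, 0, 0, 0], [1, 0, 0, 0.0018, 0, 0, 0], [1, 0, 0, 0.0018, 0, 0, 0], [1, 0, 0, 0.0018, 0, 0, 0], [1, 0, 0, 0.0018, 0, 0, 0], [1, 0, 0, -0.02, 0, 0, 0], [1, 0, 0, -0.06, 0, 0, 0], [1, 0, 0, -0.12, 0, 0, 0], [1, 0, -0.03, -0.18, 0, 0, 0], [1, 0, -0.06, -0.24, 0, 0, 0], [1, 0, -0.06, -0.3, 0, 0, 0], [1, 0, -0.06, -0.32, 0, 0, 0], [1, 0, -0.06, -0.32, 0, 0, 0], [1, 0, -0.06, -0.32, 0, 0, 0]]}}

```text
clock: 64.85
position: [0.4507, -0.0246, 0.3588]
ee_rot: [0.651, 0.759, 0.001, 0.001]
ft_force: [0.1, -0.5, 0.0]
grip_width: 1.0
```

```bash
python3 - <<'E'
from h import *
o=monitor.get_obs();print(o['position'].round(3),o['ft_force'].round(1),o['clock'])
boards('side');boards('top');boards('wrist');ball()
im,P,T,m=report('wrist',['sheetB','sheetL','cork'],'w17.png');z=P[...,2]
print('handle',rect(P,(z>.062)&(z<.08),(.35,.65,-.08,.06)))
E
```

```text
[ 0.451 -0.025  0.359] [ 0.1 -0.5  0. ] 64.85
side green ([690.1, -187.5], [76.3, 82.6], 82.8, 153, np.float64(26.0))
side blue ([456.6, 194.3], [76.3, 76.8], 2.4, 258, np.float64(25.5))
top blue ([453.8, 190.0], [76.0, 73.4], 89.8, 557, np.float64(23.8))
wrist blue ([455.5, 190.6], [75.7, 76.3], 0.6, 2143, np.float64(23.9))
ball top 60 [0.437 0.342 0.074] [0.461 0.366 0.108]
ball side 48 [0.437 0.349 0.08 ] [0.46  0.37  0.107]
wrist sheetB ([454.7, -197.8], [116.7, 115.2], 88.9, 5805, np.float64(1.1))
wrist sheetL ([455.3, 186.1], [115.1, 115.8], 2.1, 2092, np.float64(1.0))
wrist cork ([558.7, -8.0], [271.9, 89.6], 9.8, 5850, np.float64(1.3))
handle ([498.7, -17.9], [113.9, 19.9], 8.4, 1193, np.float64(70.1))
```

View pics/w17.png

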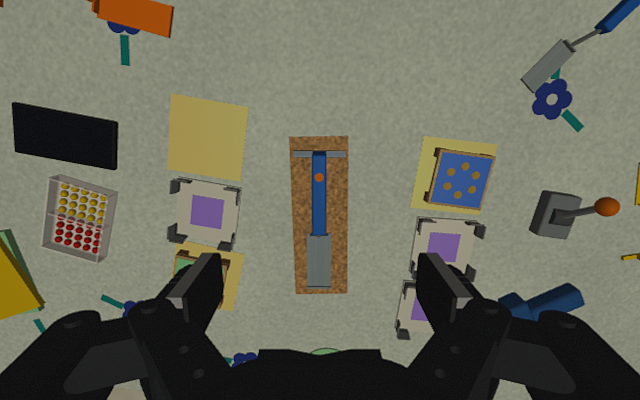

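The spatula is centred on its mat at (318,215), the blue trivet is on the left sheet at (460,178), and the lever leans off. The side camera shows green on its sheet.

```bash
python3 - <<'E'
from h import *
print(ticket.hand_in())
E
```

```text
the job is handed in; nothing more can be done
None
```

The job is done and handed in at about 65 s of the 210 s limit. The hand-in reports no verdict, so what follows is from my own last checks.

- **Curing:** only two trivets were present, green and blue; there was no pink one. Each went into a curing pad on the spatula. In the pads, both centres matched to within about 1–2 mm and both boards sat at the same height. I held the lever against its stop for about 3 s, pushing and returning it with the side of the spatula blade, then swung it fully back off.
- **Final positions:** blue stands on the left sheet, about 4–5 mm from its centre. Green is back on its own sheet, about 5 mm off centre. The spatula's origin is within about 1 mm of its place on the mat, with its yaw within about 1.4°. The lever leans fully off and the gripper is clear.
- **Disagreements:** the top camera read 2–3 mm off from the wrist camera and the tool, and I corrected for that. Drawing the spatula out from under blue, the arm hit a joint limit near the end and drifted about 1 cm with a slight tilt. Blue did not move, and I corrected the tilt before the next pick.
- **Not measured:** I did not measure the phone, bead box or glue gun again at the end. The phone and bead box looked undisturbed in the last wrist picture, but most of the glue gun was hidden behind the gripper there. I last saw it clearly before setting the spatula down, and it looked in place. In the last check, only the side camera could see green.

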